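# Fit the angle rotor to the benchtop centrifuge and load the balanced vial

## Task

Get the small centrifuge ready for a run: lift the rotor by its knob and lower it gently, without dropping it, onto the drive in the open chamber, so that it drops over both drive pegs and sits fully home. Then take the vial from the vial rack and put it all the way down into the leaning well of the rotor that lies straight opposite the balance vial, and let go. Leave the beaker and the bottles on the bench where they stand.

Things in the scene. Friction and masses are not known exactly. Their poses are not given: they have to be found in the camera images.
- rotor: Loose angle rotor, a plain aluminium dish 164 mm across, 0.35 to 0.58 kg with its balance vial, on the bench at the left. Origin: centre of its flat underside, z up. The underside has a 16 mm centre hole and two 9 mm peg holes at y = +22 and -22 mm, so it fits the drive two ways, a half turn apart. It starts at most 0.85 rad from the way that brings its +x side to the centrifuge's +y (left) side.
- rotor_knob (a point): The rotor's lifting knob: upright, round, black, fluted, 23 mm across, from 28 to 48 mm above the rotor's underside; this point is on the axis at 38 mm. The dish slopes up from 10 mm at the knob's foot to 30 mm at its edge; six steel sleeves (wells) stand round it, 60 degrees apart, highest points 41 mm up and 63 mm from the axis (at azimuth 0, 60, 120.. degrees from x). Axes as the rotor's.
- balance_mid (a point): Centre of the balance vial, a capped vial fixed in the well at the rotor's -x side and leaning like the well; its top reaches 58 mm above the rotor's underside. The other five wells are empty. z along the vial, toward its cap.
- well_floor (a point): Centre of the floor of the well that must take the vial (at the rotor's +x side, straight opposite the balance vial), 66 mm from the rotor's axis, 14 mm above its underside. z runs out of the well along its axis, 40 degrees from vertical, up and toward the rotor's axis; y is level, across. Fixed to the rotor.
- well_mouth (a point): Centre of the mouth of the same well, 22 mm along z from its floor. The sleeve is 25 mm wide inside, 30 mm outside. Axes as for the floor.
- centrifuge: Benchtop centrifuge, a white box 216 mm wide, 240 mm deep, 100 mm high, fixed at the right, front panel to the robot. Origin on the bench under the drive's axis, z up, -x its front. Round open chamber 184 mm wide, rim 103 mm and floor 45 mm above the bench. Lid fixed open, upright at the back, from 122 mm behind the drive's axis, up to 315 mm above the bench.
- drive (a point): Centre of the drive flange (72 mm across) in the chamber, 58 mm above the bench; the rotor's underside comes to rest on it. From it rise a spigot, 14 mm thick, 23 mm high (top 7 mm tapered), and two pegs at x = +22 and -22 mm, 7 mm thick, 12 mm high (top 5 mm tapered). It does not turn. A rotor put on askew stands on the pegs 7 to 12 mm too high. Axes as the centrifuge's.
- vial_mid (a point): The sample vial to be loaded: a capped round vial, body 22 mm across, 48 mm tall, 16 to 28 g. This point is its centre, 24 mm above its foot; z along its axis toward the cap. It stands upright in the vial rack, the only vial there.
- sample_vial: The same vial; origin at the centre of its foot, z toward the cap.
- vial_rack: Vial rack: a plain grey block 64 x 94 x 20 mm with six round holes, 24 mm wide, 15 mm deep (floor 5 mm above the bench), in two rows of three (x = -15 and 15, y = -30, 0, 30 mm), fixed to the bench in the middle. Origin: centre of its underside, z up. The vial stands in the middle hole of the row at -x; 28 mm of it stand above the block.
- beaker_mid (a point): Bystander: clear beaker, 73 mm across, 94 mm tall, left of the centrifuge at the back; point at its centre. z up.
- squeeze_bottle_mid (a point): Bystander: white squeeze bottle with a bent spout, 66 mm body, 214 mm tall, at the right front; point on the body's axis, 80 mm up. z up.
- amber_bottle_mid (a point): Bystander: brown bottle, 58 mm across, 115 mm tall, behind the rotor; point at its centre. z up.

How it is judged (in metres and radians):
On the way, in this order (a step that is already met when the one before it is completed fails the run):
1. the rotor sits fully home on the drive, over both pegs, and is let go (horizontal distance between rotor and drive below 0.002 m and z of rotor in the frame of drive below 0.002 m and angle between rotor's own z axis and vertical below 0.04 rad and contact force between the fingers and rotor below 0.1 N and linear speed of rotor below 0.02 m/s), for 0.2 s.
2. the vial stands at the bottom of the well opposite the balance vial (distance between sample_vial and well_floor below 0.004 m and angle between the z axis of sample_vial and the z axis of well_floor, either way round below 0.17 rad), for 0.2 s.
At the end, for the whole second after the job is handed in: The rotor sits fully home on the drive (its underside within 2 mm of the drive flange in height, centred within 2 mm, level within 0.04 rad), the sample vial's foot is within 4 mm of the floor of the well opposite the balance vial with its axis within 0.17 rad of the well's, both at rest (all of step 2 and horizontal distance between rotor and drive below 0.002 m and z of rotor in the frame of drive below 0.002 m and angle between rotor's own z axis and vertical below 0.04 rad and linear speed of each of rotor, sample_vial below 0.02 m/s); the robot touches nothing.
It fails at once if the rotor is dropped or rammed onto the drive (faster than 0.4 m/s within 30 mm above it) (linear speed of rotor above 0.4 m/s and horizontal distance between rotor and drive below 0.03 m and z of rotor in the frame of drive below 0.03 m).
It fails at once if the beaker, the squeeze bottle or the brown bottle is shifted by more than 20 mm (distance of any of beaker_mid, squeeze_bottle_mid, amber_bottle_mid from where it was at the start of the episode above 0.02 m).
It also fails if it takes over 72 s, if anything falls off the work surface, if the arm or the gripper's body presses on something with over 40 N, if the wrist force passes 120 N, or if a joint passes its speed limit or range.

## Robot

A 7-joint arm with a two-finger parallel gripper is mounted at the origin on the work surface; the furniture and walls round the work are solid. World frame = base frame: x ahead of the robot, y to its left, z up, the work surface at z = 0. Lengths are in mm, angles in rad, forces in N, time in s.
With the tool pointing down it reaches from about 400 to 875 mm from the base axis. Payload 4.4 kg.
Tool frame: the origin (TCP) lies between the finger pads; the fingertips stand ctrl.finger_overhang ahead of it and the grasp point (between the pads) lies 11 mm behind it (ctrl.finger_overhang is the distance from the TCP to the fingertips, in mm); z points along the fingers, y is the direction in which the jaws open and shut (so a half turn about z gives the same grasp; the last joint's range is limited). The gripper opens to 85 mm and grips with 20 to 120 N. Pads are 22 mm wide; open, the fingers measure 114 mm over their backs; the gripper's body (76 mm by 85 mm) begins 54 mm behind the grasp point. The pads swing forward as they close: fully open they stand 13 mm farther back than shut.
Start: joints at [-1.232, 0.628, 0.038, 1.517, -0.027, 0.996, -0.02], TCP at [255.971, 597.492, 239.313] pointing down, gripper open.
Joint ranges: [-3.06, 3.06], [-0.37, 2.12], [-1.25, 1.32], [0.18, 2.47], [-1.1, 4.24], [0.23, 1.98], [-2.94, 2.94]. Speed limits (rad/s): [2.57, 2.57, 3.14, 3.14, 3.14, 3.14, 3.14].

## Interface

Orientations are given as [roll, pitch, yaw] about the fixed x, y, z axes, in that order (R = Rz(yaw) Ry(pitch) Rx(roll)).
In Python, from cell import ctrl gives the robot as it stands. The module is installed in compiled form; this text tells all that it offers.
- The arm moves only by the tool step_arm, never from a script. Its argument "deltas" is a list that holds one entry, the list of rows, each a list of 7 numbers: the opening, from 0 (shut) to 1 (fully open), then the shift along the world's x, y, z in mm, then the turn, a rotation vector about the world's x, y, z in rad. In form: [[[grip, tx, ty, tz, rx, ry, rz], ...]]. A call has 1 to 10 rows; each row shifts and turns the commanded pose from where the row before left it; what a row does not reach is not made up. A row lasts 1/12 s, in which the tool goes at most 41.7 mm and 7.16 degrees, less where a joint would pass 70% of its speed; a pose out of reach is approached as far as the arm can. A call is refused whole if a number of a shift passes 41.7 or a number of a turn 0.125, either way. A call with a gripper value outside its range is refused whole. The fingers move at their own pace and stop on an object; the grip force is fixed at half the most. Time passes only in rows, so rows that do not move let the fingers close. It gives the time, the measured TCP pose, the force and the opening at its end, in the units of the state.
- ctrl.read_state(): the state, without advancing time (a new reading comes with each control period).
- ctrl.get_image(name): name is "scene" or "top" or "wrist"; returns (picture, depth): 420x560x3 uint8, red, green, blue; 420x560 float32, mm along the optical axis (not along the pixel's ray), 0 where there is no reading.
- ctrl.camera_info(name): a dict with "intrinsics" (3x3 intrinsics, pixels), "rvec" (rotation vector, rad) and "tvec" (3), from world to camera coordinates, as OpenCV has them. Camera axes: x right, y down, z forward; pixel columns grow to the right and rows downward; lengths in mm; the calibration is good to about 2 mm. The wrist camera is an equidistant fisheye: a pixel r from the principal point sees the ray r / f radians off the axis. A picture is of the moment at which its call begins: read the wrist's pose just before it. camera_info takes no time and is no camera call; for the wrist camera it gives the pose at the moment of the call.
- ctrl.finish_job(): hands the job in, once; it reports no verdict.
The state is a dict: "clock": time; "qpos": joint angles; "qd": joint speeds; "tau": joint torques, N m; "eef_pos": TCP position; "tool_rot": TCP orientation; "force": force on the tool from outside, world axes, zero at the start; "torque": the same for the moment, N m; "width": finger opening in mm.
Only numpy, scipy, OpenCV 4.12 (cv2) and the standard library are available. Lean on these libraries where they do the work, as an engineer would, in place of code of your own. Each camera call takes 0.05 s, during which the arm holds its last target.

## Working session

There is one attempt and no reset: what is moved stays moved. The work goes in short steps, Python scripts to look and compute and a tool call to move; the robot and the scene stay as the last step left them, time stands still between calls to the robot, and variables do not carry over. Pictures are saved under pics/ and viewed, and the job is handed in when it is done.

Besides the shell and the picture viewer there is one more tool, called as name(argument=value, ...) on one line, values as JSON. step_arm: Moves the arm, as the interface text tells. Its arguments: {"type":"object","properties":{"deltas":{"type":"array"}},"required":["deltas"]}

```bash
mkdir -p pics; ls; python3 - <<'E'
from cell import ctrl
import cv2,numpy as np
s=ctrl.read_state(); print(s); print(ctrl.finger_overhang)
for n in ["scene","top","wrist"]:
    p,d=ctrl.get_image(n); cv2.imwrite(f"pics/{n}0.png",p[:,:,::-1]); np.save(f"pics/{n}0.npy",d)
    c=ctrl.camera_info(n); print(n,c); np.savez(f"pics/{n}0.npz",K=c["intrinsics"],r=c["rvec"],t=c["tvec"])
E
```

```text
pics
{'clock': 0.0, 'qpos': array([-1.23177638,  0.6293123 ,  0.03841978,  1.51837063, -0.02700787,
        0.9962899 , -0.01997524]), 'qd': array([ 4.61635858e-04, -1.77869649e-04, -8.35766160e-05,  1.21230110e-03,
        4.49303898e-04,  8.16169826e-04,  1.90136710e-04]), 'tau': array([ 6.63680567e-04, -5.63413382e+01,  1.22586530e+00, -1.93443739e+01,
        1.08941988e-02,  1.07522705e-02, -1.40969971e-05]), 'eef_pos': array([255.72515833, 596.92337615, 238.40973728]), 'tool_rot': array([-3.13972958e+00,  3.18654416e-06,  2.73681106e+00]), 'force': array([-0.17329672,  0.01241581, -0.02071683]), 'torque': array([-0.02250427,  0.03870896,  0.04068531]), 'width': 85.17288252810712}
8.0
scene {'intrinsics': array([[493.62975496,   0.        , 274.39383432],
       [  0.        , 493.62975496, 212.54303772],
       [  0.        ,   0.        ,   1.        ]]), 'rvec': array([ 1.92564779, -0.88539349,  0.52107584]), 'tvec': array([-303.74261286,  262.64203093,  995.42115772])}
top {'intrinsics': array([[442.5874551 ,   0.        , 275.91146107],
       [  0.        , 442.5874551 , 216.03026774],
       [  0.        ,   0.        ,   1.        ]]), 'rvec': array([ 2.18745525, -2.16252571,  0.06239578]), 'tvec': array([  62.13337064,  522.21636518, 1239.22583767])}
wrist {'intrinsics': array([[325.1922621 ,   0.        , 275.9167832 ],
       [  0.        , 325.1922621 , 204.06051755],
       [  0.        ,   0.        ,   1.        ]]), 'rvec': array([-2.38621086, -1.5747278 , -0.25628881]), 'tvec': array([-649.63351654,  -40.66107935,  381.01428521])}
```

View pics/scene0.png

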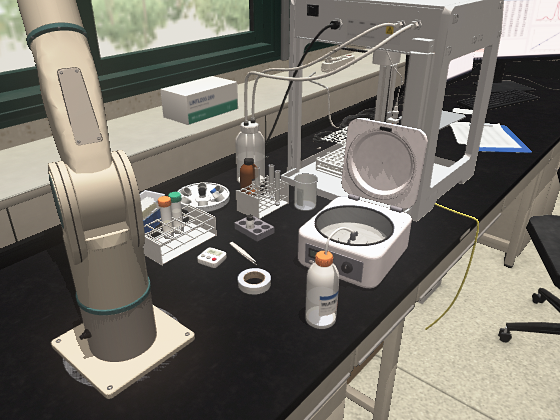

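View pics/top0.png

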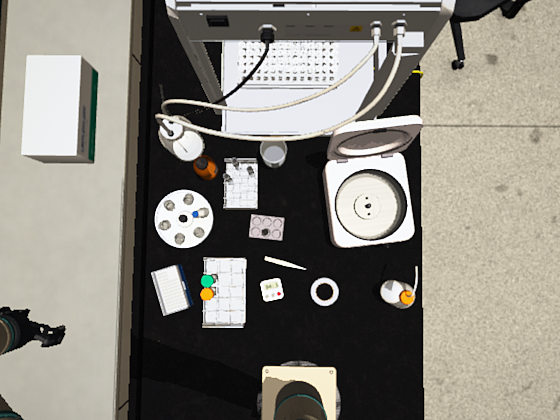

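View pics/wrist0.png

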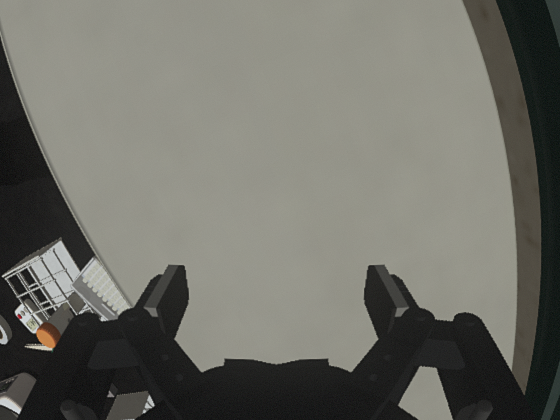

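```bash
cat > h.py <<'E'
import cv2,numpy as np
def cam(n): 
    c=np.load(f"pics/{n}.npz"); R=cv2.Rodrigues(c["r"])[0]; return c["K"],R,c["t"].reshape(3)
def ray(n,u,v,fish=False):
    K,R,t=cam(n)
    x=(u-K[0,2])/K[0,0]; y=(v-K[1,2])/K[1,1]
    if fish:
        r=np.hypot(x,y); s=np.sin(r)/r if r>1e-9 else 1; d=np.array([x*s,y*s,np.cos(r)])
    else: d=np.array([x,y,1.])
    return -R.T@t, R.T@d
def onz(n,u,v,z,fish=False):
    o,d=ray(n,u,v,fish); return o+d*(z-o[2])/d[2]
def proj(n,P,fish=False):
    K,R,t=cam(n); p=R@np.asarray(P,float)+t
    if fish:
        a=np.arctan2(np.hypot(p[0],p[1]),p[2]); q=p[:2]/np.hypot(p[0],p[1])*a
    else: q=p[:2]/p[2]
    return q*K[0,0]+K[:2,2]
def shot(tag,names=("wrist",)):
    from cell import ctrl
    s=ctrl.read_state(); 
    for n in names:
        c=ctrl.camera_info(n); p,d=ctrl.get_image(n); cv2.imwrite(f"pics/{n}{tag}.png",p[:,:,::-1]); np.save(f"pics/{n}{tag}.npy",d)
        np.savez(f"pics/{n}{tag}.npz",K=c["intrinsics"],r=c["rvec"],t=c["tvec"])
    print(s["clock"],s["eef_pos"].round(1),s["tool_rot"].round(3),s["force"].round(1),round(s["width"],1))
def lstsq_rays(L):
    A=np.zeros((3,3));b=np.zeros(3)
    for o,d in L:
        d=d/np.linalg.norm(d);M=np.eye(3)-np.outer(d,d);A+=M;b+=M@o
    return np.linalg.solve(A,b)
E
python3 - <<'E'
from h import *
im=cv2.imread("pics/top0.png")
cv2.imwrite("pics/topcrop1.png",cv2.resize(im[140:260,140:300],(800,600),interpolation=cv2.INTER_CUBIC))
cv2.imwrite("pics/topcrop2.png",cv2.resize(im[140:260,300:440],(700,600),interpolation=cv2.INTER_CUBIC))
for n,u,v,z in [("knob",183,218,48),("cap",200,213,50),("spigot",368,205,81),("vial",265,233,48),("beaker",273,152,94),("amber",206,167,115),("squeeze",400,290,214)]:
    print(n,onz("top0",u,v,z).round(1))
E
```

```text
knob [511.1 326.9  48. ]
cap [525.4 279.3  50. ]
spigot [ 549.5 -181.5   81. ]
vial [471.8  97.3  48. ]
beaker [689.7  76.8  94. ]
amber [643.1 253.9 115. ]
squeeze [ 334.8 -230.9  214. ]
```

View pics/topcrop1.png

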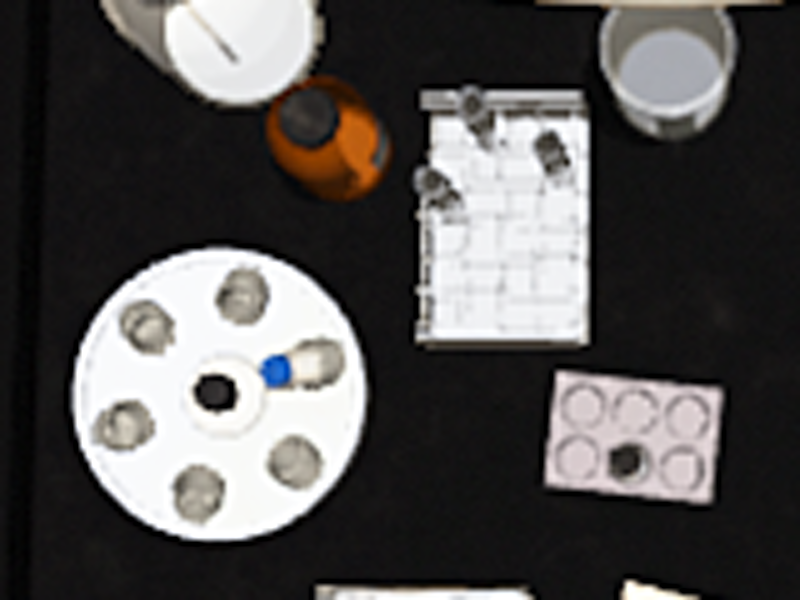

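View pics/topcrop2.png

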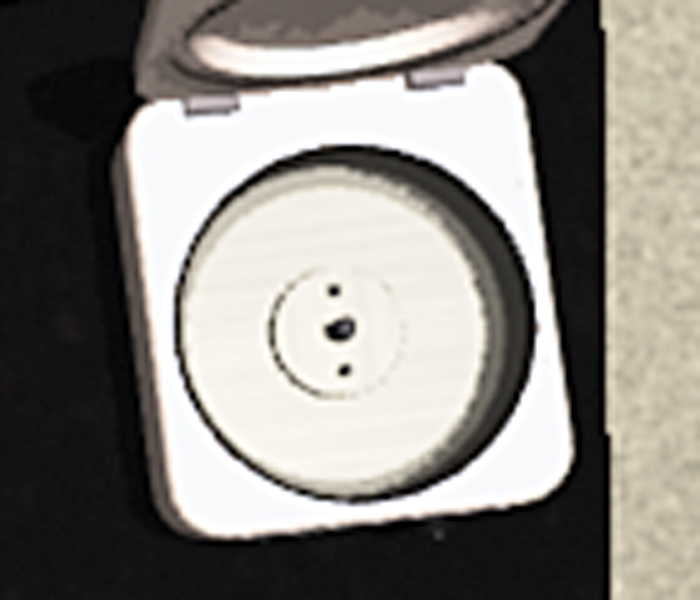

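```bash
python3 - <<'E'
from h import *
o,d=ray("wrist0",275.9,204.06,True); print("wrist cam",o.round(1),d.round(3))
im=cv2.imread("pics/top0.png"); 
g=im.min(2); m=np.zeros_like(g); m[180:255,148:220]=(g[180:255,148:220]>120)*255
cs,_=cv2.findContours(m,cv2.RETR_EXTERNAL,cv2.CHAIN_APPROX_NONE); c=max(cs,key=cv2.contourArea)
h=cv2.convexHull(c); e=cv2.fitEllipse(h); print(e, onz("top0",e[0][0],e[0][1],30))
hsv=cv2.cvtColor(im,cv2.COLOR_BGR2HSV); b=cv2.inRange(hsv,(100,150,60),(125,255,255)); b[:, :150]=0;b[:,225:]=0;b[:190]=0;b[250:]=0
ys,xs=np.nonzero(b); print("blue",xs.mean(),ys.mean(),len(xs)); P=onz("top0",xs.mean(),ys.mean(),53);print(P)
C=onz("top0",e[0][0],e[0][1],30); print("az bal",np.degrees(np.arctan2(P[1]-C[1],P[0]-C[0])), np.hypot(*(P-C)[:2]))
D=np.load("pics/top0.npy"); print("depth knob",D[216:221,181:186])
# chamber rim: dark contour
p1=onz("top0",300+334/5,140+290/5,70);p2=onz("top0",300+344/5,140+370/5,70); print("pegs",p1,p2,(p1+p2)/2,np.degrees(np.arctan2(*(p1-p2)[[1,0]])),np.hypot(*(p1-p2)[:2]))
E
```

```text
wrist cam [179.5 630.3 373.3] [ 0.293 -0.127 -0.948]
((183.32859802246094, 218.49073791503906), (58.05043029785156, 58.92378234863281), 53.48444747924805) [510.90137356 330.02789447  30.        ]
blue 194.82142857142858 213.60714285714286 28
[523.32235316 293.08803406  53.        ]
az bal -71.4148491087879 38.97222115192409
depth knob [[1235.5885 1235.8109 1233.9551 1234.2178 1236.5073]
 [1238.3058 1234.8743 1230.8807 1235.6448 1234.9874]
 [1232.2782 1231.4418 1229.7521 1232.7316 1238.4825]
 [1233.7032 1235.6597 1238.344  1233.22   1236.5377]
 [1236.9089 1233.6132 1234.5914 1237.4369 1235.2769]]
pegs [ 569.80099796 -180.40546771   70.        ] [ 526.02325561 -185.69382832   70.        ] [ 547.91212679 -183.04964802   70.        ] 6.887967113939557 44.09600302496301
```

step_arm(deltas=[[[0.5, 25.5, -26.8, -3, 0, 0, -0.082], [0.5, 25.5, -26.8, -3, 0, 0, -0.082], [0.5, 25.5, -26.8, -3, 0, 0, -0.082], [0.5, 25.5, -26.8, -3, 0, 0, -0.082], [0.5, 25.5, -26.8, -3, 0, 0, -0.082], [0.5, 25.5, -26.8, -3, 0, 0, -0.082], [0.5, 25.5, -26.8, -3, 0, 0, -0.082], [0.5, 25.5, -26.8, -3, 0, 0, -0.082], [0.5, 25.5, -26.8, -3, 0, 0, -0.082], [0.5, 25.5, -26.8, -3, 0, 0, -0.082]]])

```text
clock: 0.98
eef_pos: [511.8, 328.1, 209.0]
tool_rot: [-3.141, -0.0, 1.913]
force: [0.7, -0.5, 0.0]
width: 42.9
```

step_arm(deltas=[[[0.5, 0, 0, 0, 0, 0, 0], [0.5, 0, 0, 0, 0, 0, 0]]])

```text
clock: 1.15
eef_pos: [512.7, 326.5, 208.9]
tool_rot: [-3.141, 0.002, 1.912]
force: [-0.3, 0.6, 0.5]
width: 42.7
```

```bash
python3 -c "
from h import *
shot('1')"
```

```text
1.15 [512.7 326.5 208.9] [-3.141e+00  2.000e-03  1.912e+00] [-0.3  0.6  0.5] 42.7
```

View pics/wrist1.png

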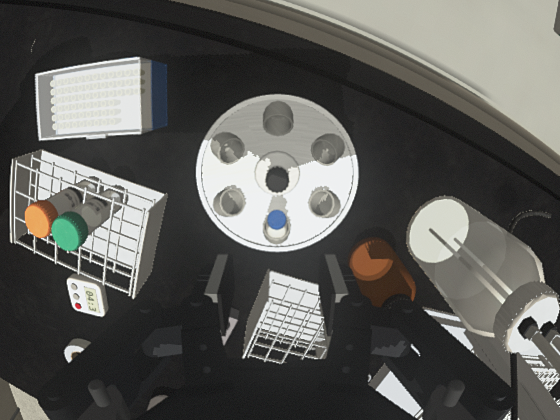

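```bash
cat >> h.py <<'E'
def masks(n,roi):
    im=cv2.imread(f"pics/{n}.png"); x0,x1,y0,y1=roi; s=np.zeros(im.shape[:2],np.uint8); s[y0:y1,x0:x1]=255
    return im,cv2.cvtColor(im,cv2.COLOR_BGR2HSV),s
E
python3 - <<'E'
from h import *
im,hsv,s=masks("wrist1",(255,300,150,240))
k=((im.max(2)<60)&(s>0)).astype(np.uint8)*255; k[205:]=0
n,l,st,c=cv2.connectedComponentsWithStats(k); i=1+np.argmax(st[1:,4]); print("knob",st[i],c[i])
b=cv2.inRange(hsv,(100,120,40),(125,255,255))&s; ys,xs=np.nonzero(b); print("blue",xs.mean(),ys.mean(),len(xs))
K=onz("wrist1",c[i][0],c[i][1],43,True);K2=onz("wrist1",c[i][0],c[i][1],48,True);print(K,K2); B=onz("wrist1",xs.mean(),ys.mean(),53,True); print(B,np.degrees(np.arctan2(B[1]-K[1],B[0]-K[0])),np.hypot(*(B-K)[:2]))
m=((im.min(2)>110)).astype(np.uint8)*255; z=np.zeros_like(m); z[85:256,190:365]=m[85:256,190:365]
cs,_=cv2.findContours(z,cv2.RETR_EXTERNAL,cv2.CHAIN_APPROX_NONE); h=cv2.convexHull(max(cs,key=cv2.contourArea))[:,0]
P=np.array([onz("wrist1",u,v,30,True)[:2] for u,v in h.astype(float)]); (x,y),r=cv2.minEnclosingCircle(P.astype(np.float32)); print("dish",x,y,r)
A=np.c_[2*P,np.ones(len(P))]; q=np.linalg.lstsq(A,(P**2).sum(1),rcond=None)[0]; print(q[:2],np.sqrt(q[2]+q[0]**2+q[1]**2),len(P))
cv2.imwrite("pics/w1crop.png",cv2.resize(im[85:260,185:370],None,fx=4,fy=3.4,interpolation=cv2.INTER_CUBIC))
E
```

```text
knob [276 167   3   2   4] [277.   167.75]
blue 276.271186440678 219.38135593220338 236
[507.11849118 343.43779503  43.        ] [506.74049897 344.45979066  48.        ]
[522.64398549 297.69247677  53.        ] -71.25331180562095 48.308126821385116
dish 511.0920104980469 331.4598083496094 82.53390502929688
[511.14950228 331.48057575] 82.21432437072313 69
```

View pics/w1crop.png

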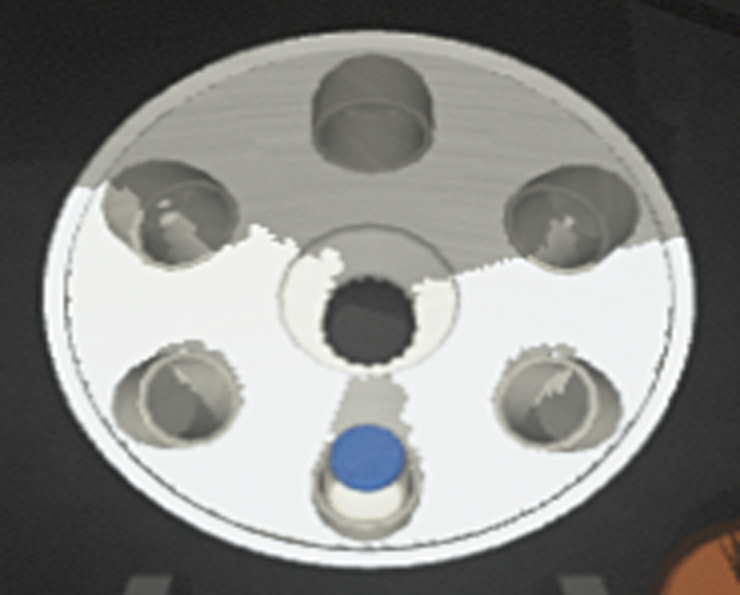

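step_arm(deltas=[[[0.5, 2.6, -36.7, 3, 0, 0, -0.015], [0.5, 2.6, -36.7, 3, 0, 0, -0.015], [0.5, 2.6, -36.7, 3, 0, 0, -0.015], [0.5, 2.6, -36.7, 3, 0, 0, -0.015], [0.5, 2.6, -36.7, 3, 0, 0, -0.015], [0.5, 2.6, -36.7, 3, 0, 0, -0.015], [0.5, 2.6, -36.7, 3, 0, 0, -0.015], [0.5, 0, 0, 0, 0, 0, 0], [0.5, 0, 0, 0, 0, 0, 0]]])

```text
clock: 1.95
eef_pos: [529.1, 71.9, 230.7]
tool_rot: [3.141, -0.0, 1.81]
force: [-0.4, 0.7, -0.2]
width: 42.5
```

```bash
python3 -c "
from h import *
shot('2')"
```

```text
1.95 [529.1  71.9 230.7] [ 3.141 -0.     1.81 ] [-0.4  0.7 -0.2] 42.5
```

step_arm(deltas=[[[0.5, 2.6, -36.7, 3, 0, 0, -0.015], [0.5, 2.6, -36.7, 3, 0, 0, -0.015], [0.5, 2.6, -36.7, 3, 0, 0, -0.015], [0.5, 2.6, -36.7, 3, 0, 0, -0.015], [0.5, 2.6, -36.7, 3, 0, 0, -0.015], [0.5, 2.6, -36.7, 3, 0, 0, -0.015], [0.5, 2.6, -36.7, 3, 0, 0, -0.015], [0.5, 0, 0, 0, 0, 0, 0], [0.5, 0, 0, 0, 0, 0, 0]]])

```text
clock: 2.75
eef_pos: [548.0, -184.2, 251.1]
tool_rot: [3.141, -0.0, 1.707]
force: [-0.1, 1.4, 0.0]
width: 42.5
```

```bash
python3 -c "
from h import *
shot('3')"
```

```text
2.75 [ 548.  -184.2  251.1] [ 3.141 -0.     1.707] [-0.1  1.4  0. ] 42.5
```

View pics/wrist2.png

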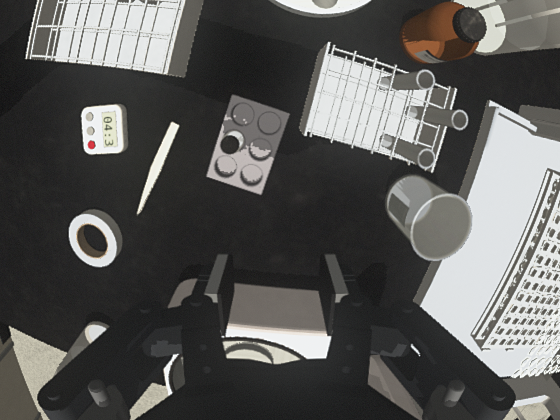

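View pics/wrist3.png

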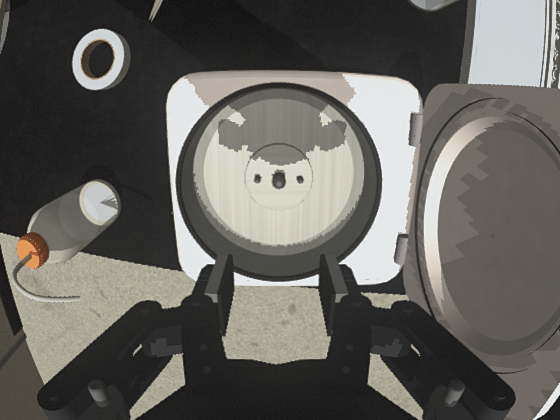

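```bash
python3 - <<'E'
from h import *
im=cv2.imread("pics/wrist3.png")
cv2.imwrite("pics/w3crop.png",cv2.resize(im[135:225,235:325],None,fx=6.6,fy=6.6,interpolation=cv2.INTER_CUBIC))
im2=cv2.imread("pics/wrist2.png")
cv2.imwrite("pics/w2crop.png",cv2.resize(im2[85:205,195:300],None,fx=5,fy=5,interpolation=cv2.INTER_CUBIC))
E
```

```text
(no output)
```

View pics/w3crop.png

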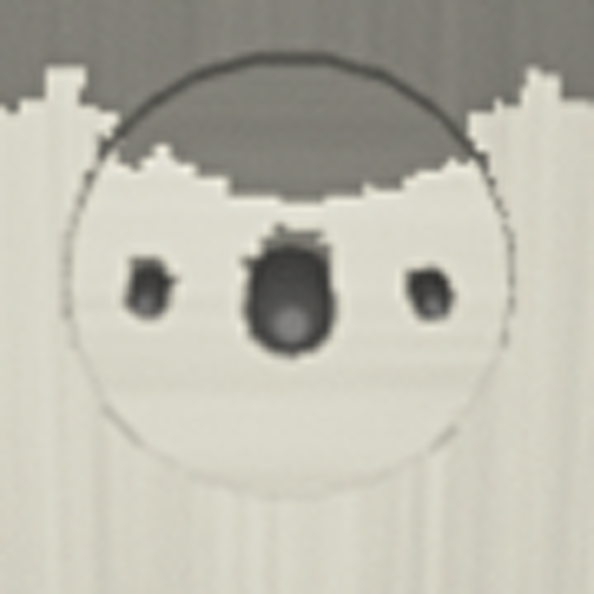

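View pics/w2crop.png

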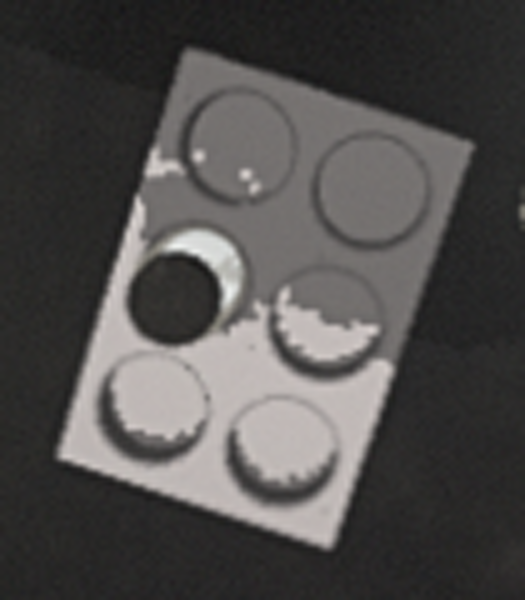

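```bash
python3 - <<'E'
from h import *
f=lambda x,y:(235+(x+.5)/6.6-.5,135+(y+.5)/6.6-.5)
W="wrist3"
P=np.array([onz(W,*f(*p),58,True)[:2] for p in [(66,285),(515,275),(292,53),(285,496),(110,140),(478,140),(130,435),(450,435)]])
A=np.c_[2*P,np.ones(len(P))]; q=np.linalg.lstsq(A,(P**2).sum(1),rcond=None)[0]; print("flange",q[:2],np.sqrt(q[2]+q[0]**2+q[1]**2))
print("spigot",onz(W,*f(292,322),81,True))
a=onz(W,*f(149,289),64,True);b=onz(W,*f(431,292),64,True); print("pegs",a,b,(a+b)/2,np.hypot(*(a-b)[:2]),np.degrees(np.arctan2(*(b-a)[[1,0]])))
# rim circle (inner top edge): dark vs white radial fit
g=lambda x,y:(195+(x+.5)/5-.5,85+(y+.5)/5-.5)
for z in(48,53): 
    c=onz("wrist2",*g(175,298),z,True); e1=onz("wrist2",*g(129,298),z,True);e2=onz("wrist2",*g(221,298),z,True);print("cap",z,c,np.linalg.norm(e1-e2))
C=np.array([onz("wrist2",*g(*p),20,True) for p in[(187,48),(473,148),(332,548),(57,458)]]);print(C.round(1),C.mean(0))
for i in range(4): print(np.linalg.norm(C[i]-C[i-1]))
d=C[0]-C[3]; yaw=np.arctan2(d[1],d[0])-np.pi/2; print("rack yaw",np.degrees(yaw), C.mean(0)[:2]+np.array([-15*np.cos(yaw),-15*np.sin(yaw)]))
E
```

```text
flange [ 549.85822387 -181.59203211] 36.003308705104146
spigot [ 549.82629136 -182.27769817   81.        ]
pegs [ 527.96489654 -184.49401108   64.        ] [ 571.24194769 -179.02425992   64.        ] [ 549.60342212 -181.7591355    64.        ] 43.621340345800526 7.2033727174747195
cap 48 [474.95530941  98.42688932  48.        ] 18.40007859155418
cap 53 [475.48718658  99.27620735  53.        ] 18.11029789040359
[[462.8 146.7  20. ]
 [526.3 139.7  20. ]
 [517.6  46.9  20. ]
 [453.4  52.9  20. ]] [490.00482767  96.53374819  20.        ]
94.32251653310516
63.8726025071763
93.1891667323903
64.47620636917998
rack yaw -5.758606291619201 [475.0805258   98.03881088]
```

step_arm(deltas=[[[0.5, -2.6, 36.8, 0, 0, 0, 0.0137], [0.5, -2.6, 36.8, 0, 0, 0, 0.0137], [0.5, -2.6, 36.8, 0, 0, 0, 0.0137], [0.5, -2.6, 36.8, 0, 0, 0, 0.0137], [0.5, -2.6, 36.8, 0, 0, 0, 0.0137], [0.5, -2.6, 36.8, 0, 0, 0, 0.0137], [0.5, -2.6, 36.8, 0, 0, 0, 0.0137], [0.5, -2.6, 36.8, -5, 0, 0, 0.0137], [0.5, -2.6, 36.8, -10, 0, 0, 0.0137], [0.5, -2.6, 36.8, -15, 0, 0, 0.0137]]])

```text
clock: 3.63
eef_pos: [519.9, 189.6, 221.9]
tool_rot: [3.14, -0.002, 1.851]
force: [-0.0, -0.9, -0.3]
width: 42.5
```

step_arm(deltas=[[[0.5, -2.6, 36.8, -18, 0, 0, 0.0137], [0.5, -2.6, 36.8, -18, 0, 0, 0.0137], [0.5, -2.6, 36.8, -18, 0, 0, 0.0137], [0.5, -2.6, 36.8, -18, 0, 0, 0.0137], [0.5, 0, 0, -15, 0, 0, 0], [0.5, 0, 0, 0, 0, 0, 0], [0.5, 0, 0, 0, 0, 0, 0]]])

```text
clock: 4.22
eef_pos: [508.1, 333.0, 133.3]
tool_rot: [-3.138, -0.0, 1.904]
force: [0.2, -0.8, 0.2]
width: 42.9
```

```bash
python3 -c "
from h import *
shot('4')"
```

```text
4.2167 [508.1 333.  133.3] [-3.138 -0.     1.904] [ 0.2 -0.8  0.2] 42.9
```

View pics/wrist4.png

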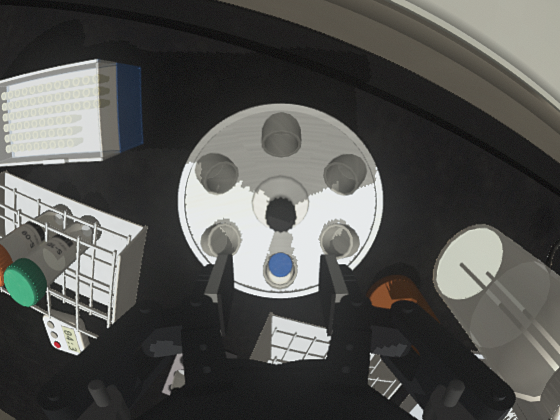

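```bash
cat >> h.py <<'E'
def circ(P):
    P=np.asarray(P)[:,:2];A=np.c_[2*P,np.ones(len(P))]; q=np.linalg.lstsq(A,(P**2).sum(1),rcond=None)[0]; return q[:2],np.sqrt(q[2]+q[0]**2+q[1]**2)
E
python3 - <<'E'
from h import *
W="wrist4"; im=cv2.imread(f"pics/{W}.png")
m=((im.min(2)>100)).astype(np.uint8)*255; z=np.zeros_like(m); z[95:250,170:390]=m[95:250,170:390]
cs,_=cv2.findContours(z,cv2.RETR_EXTERNAL,cv2.CHAIN_APPROX_NONE); h=cv2.convexHull(max(cs,key=cv2.contourArea))[:,0]; h=h[(h[:,1]<245)]
print(circ([onz(W,u,v,30,True) for u,v in h.astype(float)]))
hsv=cv2.cvtColor(im,cv2.COLOR_BGR2HSV); b=cv2.inRange(hsv,(100,120,40),(125,255,255)); b[:,:255]=0;b[:,310:]=0;b[:240]=0;b[295:]=0
ys,xs=np.nonzero(b); B=onz(W,xs.mean(),ys.mean(),52.5,True); print(B)
cv2.imwrite("pics/w4crop.png",cv2.resize(im[180:250,240:320],None,fx=8,fy=8,interpolation=cv2.INTER_CUBIC))
E
```

```text
(array([511.18747436, 331.48533777]), np.float64(82.17664541006198))
[522.47955996 298.4262809   52.5       ]
```

View pics/w4crop.png

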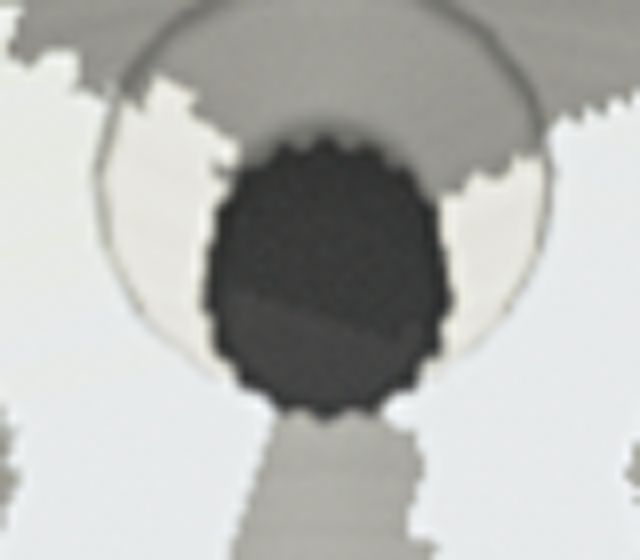

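step_arm(deltas=[[[0.5, 1, -0.5, -15, 0, 0, 0], [0.5, 1, -0.5, -20, 0, 0, 0], [0.5, 1, -0.5, -15, 0, 0, 0], [0.5, 0, 0, -10, 0, 0, 0], [0.5, 0, 0, 0, 0, 0, 0], [0.5, 0, 0, 0, 0, 0, 0]]])

```text
clock: 4.77
eef_pos: [514.3, 329.2, 75.0]
tool_rot: [3.141, -0.0, 1.898]
force: [-0.5, -0.7, 0.7]
width: 42.8
```

step_arm(deltas=[[[0.5, 0, 0, 0, 0, 0, 0], [0.5, 0, 0, 0, 0, 0, 0]]])

```text
clock: 4.93
eef_pos: [514.7, 329.8, 75.6]
tool_rot: [3.139, -0.001, 1.898]
force: [-0.3, -0.8, -0.4]
width: 42.6
```

step_arm(deltas=[[[0.5, 0, 0, 0, 0, 0, 0], [0.5, 0, 0, 0, 0, 0, 0]]])

```text
clock: 5.1
eef_pos: [514.3, 329.7, 75.0]
tool_rot: [3.14, -0.0, 1.899]
force: [-1.0, -0.1, 0.6]
width: 42.8
```

step_arm(deltas=[[[0.5, -1.6, 0.9, -8, 0, 0, 0], [0.5, -1.6, 0.9, -12, 0, 0, 0], [0.5, 0, 0, -12, 0, 0, 0], [0.5, 0, 0, -8, 0, 0, 0], [0.5, 0, 0, -5, 0, 0, 0], [0.5, 0, 0, 0, 0, 0, 0], [0.5, 0, 0, 0, 0, 0, 0], [0.5, 0, 0, 0, 0, 0, 0]]])

```text
clock: 5.77
eef_pos: [511.2, 331.2, 29.5]
tool_rot: [3.141, -0.0, 1.898]
force: [-0.0, 0.8, 0.5]
width: 42.8
```

```bash
python3 -c "
from h import *
shot('5')"
```

```text
5.7667 [511.2 331.2  29.5] [ 3.141 -0.     1.898] [-0.   0.8  0.5] 42.8
```

View pics/wrist5.png

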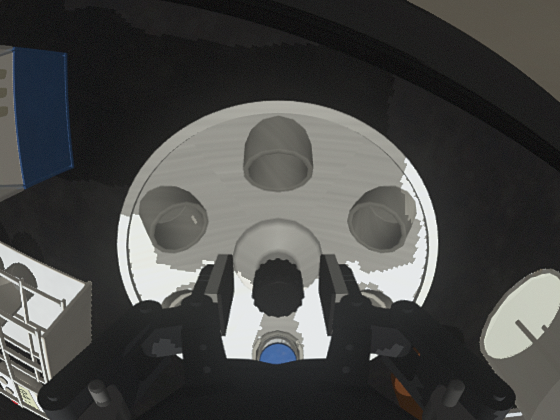

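step_arm(deltas=[[[0, 0, 0, 0, 0, 0, 0], [0, 0, 0, 0, 0, 0, 0], [0, 0, 0, 0, 0, 0, 0], [0, 0, 0, 0, 0, 0, 0], [0, 0, 0, 0, 0, 0, 0], [0, 0, 0, 0, 0, 0, 0], [0, 0, 0, 0, 0, 0, 0]]])

```text
clock: 6.4
eef_pos: [511.5, 331.5, 30.1]
tool_rot: [3.14, -0.0, 1.898]
force: [0.1, -0.9, 6.3]
width: 21.2
```

step_arm(deltas=[[[0, 0, 0, 4, 0, 0, 0], [0, 0, 0, 6, 0, 0, 0], [0, 0, 0, 10, 0, 0, 0], [0, 0, 0, 10, 0, 0, 0], [0, 0, 0, 0, 0, 0, 0], [0, 0, 0, 0, 0, 0, 0], [0, 0, 0, 0, 0, 0, 0]]])

```text
clock: 6.98
eef_pos: [510.6, 331.2, 59.4]
tool_rot: [-3.141, -0.0, 1.899]
force: [0.0, -0.0, -5.1]
width: 21.4
```

```bash
python3 -c "
from h import *
shot('6',('wrist','scene'))"
```

```text
6.9833 [510.6 331.2  59.4] [-3.141 -0.     1.899] [ 0.  -0.  -5.1] 21.4
```

View pics/wrist6.png

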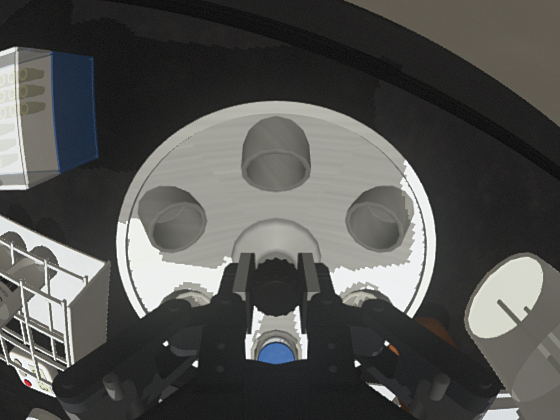

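step_arm(deltas=[[[0, 0, 0, 10, 0, 0, 0], [0, 0, 0, 18, 0, 0, 0], [0, 0, 0, 24, 0, 0, 0], [0, 0, 0, 24, 0, 0, 0], [0, 0, 0, 24, 0, 0, 0], [0, 0, 0, 24, 0, 0, 0], [0, 1, -10, 18, 0, 0, -0.004], [0, 1.6, -18, 10, 0, 0, -0.008], [0, 2, -24, 0, 0, 0, -0.01], [0, 2, -28, 0, 0, 0, -0.011]]])

```text
clock: 7.92
eef_pos: [517.2, 250.4, 212.0]
tool_rot: [3.141, -0.0, 1.867]
force: [-0.6, 0.7, -4.9]
width: 21.4
```

step_arm(deltas=[[[0, 2.2, -30, 0, 0, 0, -0.012], [0, 2.2, -30, 0, 0, 0, -0.012], [0, 2.2, -30, 0, 0, 0, -0.012], [0, 2.2, -30, 0, 0, 0, -0.012], [0, 2.2, -30, 0, 0, 0, -0.012], [0, 2.2, -30, 0, 0, 0, -0.012], [0, 2.2, -30, 0, 0, 0, -0.012], [0, 2.2, -30, 0, 0, 0, -0.012], [0, 2.2, -30, 0, 0, 0, -0.012], [0, 2.2, -30, 0, 0, 0, -0.012]]])

```text
clock: 8.75
eef_pos: [537.9, -51.7, 211.1]
tool_rot: [-3.14, 0.0, 1.743]
force: [1.0, 0.1, -4.8]
width: 21.2
```

step_arm(deltas=[[[0, 2.2, -30, 0, 0, 0, -0.012], [0, 2.2, -30, 0, 0, 0, -0.012], [0, 2.2, -30, 0, 0, 0, -0.012], [0, 2.0, -22, 0, 0, 0, -0.009], [0, 1.4, -14, 0, 0, 0, -0.005], [0, 0.6, -7, 0, 0, 0, -0.002], [0, 0, 0, 0, 0, 0, 0], [0, 0, 0, 0, 0, 0, 0], [0, 0, 0, 0, 0, 0, 0], [0, 0, 0, 0, 0, 0, 0]]])

```text
clock: 9.58
eef_pos: [550.1, -179.6, 211.2]
tool_rot: [-3.141, -0.001, 1.696]
force: [0.0, 0.2, -6.0]
width: 20.9
```

```bash
python3 -c "
from h import *
shot('7',('wrist','scene','top'))"
```

```text
9.5833 [ 550.1 -179.6  211.2] [-3.141e+00 -1.000e-03  1.696e+00] [ 0.   0.2 -6. ] 20.9
```

View pics/wrist7.png

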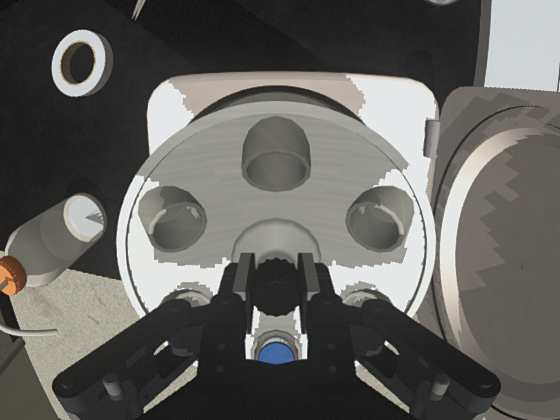

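View pics/scene7.png

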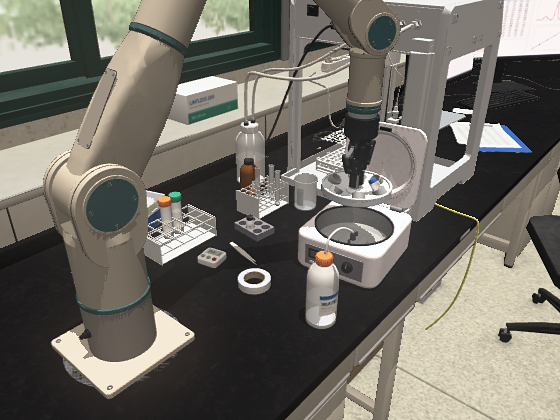

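```bash
python3 - <<'E'
from h import *
for W,z,x0,x1 in (("wrist6",30+29.7,118,440),("wrist7",30+181.5,118,440)):
    im=cv2.imread(f"pics/{W}.png"); D=np.load(f"pics/{W}.npy")
    # edge by depth-bounded: dish points' world height
    hsv=cv2.cvtColor(im,cv2.COLOR_BGR2HSV); b=cv2.inRange(hsv,(100,120,40),(125,255,255)); b[:,:240]=0;b[:,310:]=0;b[:320]=0
    ys,xs=np.nonzero(b); c=cv2.connectedComponentsWithStats(b)[2:]; print(len(xs),xs.mean(),ys.mean())
    B=onz(W,xs.mean(),ys.mean(),z+22.5,True); 
    # well mouth front well: just edges: row scan for left/right edges of dish & top
    g=cv2.cvtColor(im,cv2.COLOR_BGR2GRAY)
    cv2.imwrite(f"pics/{W}e.png",cv2.resize(im[90:260,105:450],None,fx=2.3,fy=2.3,interpolation=cv2.INTER_CUBIC)) 
    print(B)
E
```

```text
584 275.6917808219178 353.6558219178082
[519.21583636 303.90315267  82.2       ]
586 275.75597269624575 353.59215017064844
[ 552.92038957 -208.14289239  234.        ]
```

View pics/wrist7e.png

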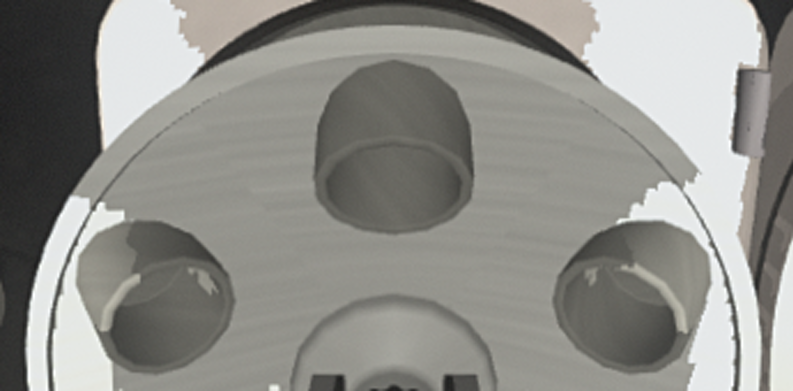

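View pics/wrist6e.png

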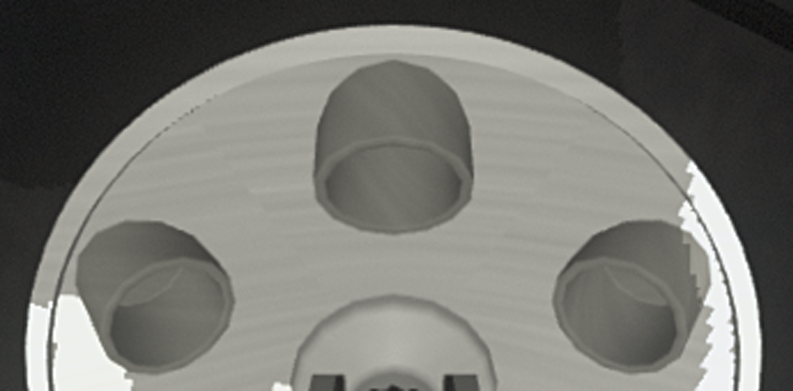

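```bash
python3 - <<'E'
from h import *
f=lambda x,y:(105+(x+.5)/2.3-.5,90+(y+.5)/2.3-.5)
pts=[(398,25),(28,340),(760,340),(100,172),(694,172),(280,43),(516,43)]
for W,z,T in(("wrist6",59.7,(510.6,331.2)),("wrist7",211.5,(550.1,-179.6))):
    c,r=circ([onz(W,*f(*p),z,True) for p in pts]); print(W,c,r,c-T)
    a=onz(W,*f(152,372),z+8,True);b=onz(W,*f(636,372),z+8,True); print(np.degrees(np.arctan2(*(b-a)[[1,0]])))
E
```

```text
wrist6 [510.03743888 332.08749601] 80.7433270034878 [-0.56256112  0.88749601]
18.819773366545547
wrist7 [ 549.55634887 -178.77467387] 80.73951014178645 [-0.54365113  0.82532613]
7.241449873487832
```

step_arm(deltas=[[[0, 0, -1, -10, 0, 0, 0], [0, 0, -1.3, -15, 0, 0, 0], [0, 0, 0, -15, 0, 0, 0], [0, 0, 0, -15, 0, 0, 0], [0, 0, 0, -12, 0, 0, 0], [0, 0, 0, -8, 0, 0, 0], [0, 0, 0, -5, 0, 0, 0], [0, 0, 0, 0, 0, 0, 0], [0, 0, 0, 0, 0, 0, 0], [0, 0, 0, 0, 0, 0, 0]]])

```text
clock: 10.57
eef_pos: [550.5, -184.4, 132.0]
tool_rot: [3.14, 0.001, 1.694]
force: [0.8, -1.1, -4.7]
width: 20.7
```

```bash
python3 -c "
from h import *
shot('8',('wrist',))
from cell import ctrl
import numpy as np
"
```

```text
10.5667 [ 550.5 -184.4  132. ] [3.140e+00 1.000e-03 1.694e+00] [ 0.8 -1.1 -4.7] 20.7
```

View pics/wrist8.png

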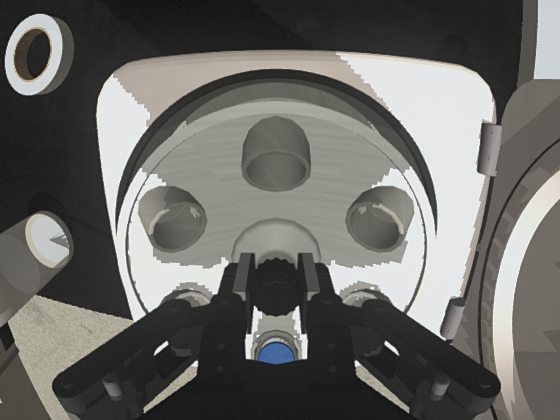

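step_arm(deltas=[[[0, -0.5, 2.4, 0, 0, 0, 0.002], [0, 0, 0, -5, 0, 0, 0], [0, 0, 0, -5, 0, 0, 0], [0, 0, 0, 0, 0, 0, 0], [0, 0, 0, 0, 0, 0, 0], [0, 0, 0, 0, 0, 0, 0]]])

```text
clock: 11.12
eef_pos: [549.4, -181.8, 121.2]
tool_rot: [-3.141, -0.0, 1.695]
force: [-0.1, 0.4, -4.4]
width: 21.3
```

```bash
python3 -c "
from h import *
shot('9')
from cell import ctrl
for i in range(6):
    ctrl.get_image('wrist'); s=ctrl.read_state(); print(s['eef_pos'].round(2),s['tool_rot'].round(4),s['force'].round(2))
"
```

```text
11.1167 [ 549.4 -181.8  121.2] [-3.141 -0.     1.695] [-0.1  0.4 -4.4] 21.3
[ 549.57 -181.85  121.38] [3.1414e+00 1.0000e-04 1.6954e+00] [ 0.07 -0.77 -3.98]
[ 549.59 -181.83  121.42] [3.1413e+00 1.0000e-04 1.6954e+00] [ 0.12  0.88 -4.86]
[ 549.56 -181.8   121.41] [3.1414e+00 1.0000e-04 1.6955e+00] [ 0.4   0.68 -4.5 ]
[ 549.57 -181.81  121.44] [3.1413e+00 1.0000e-04 1.6954e+00] [-0.41  0.49 -4.99]
[ 549.56 -181.75  121.43] [3.1414e+00 1.0000e-04 1.6956e+00] [-0.32 -0.31 -5.29]
[ 549.54 -181.77  121.44] [3.1414e+00 1.0000e-04 1.6956e+00] [ 0.32 -0.55 -4.71]
```

step_arm(deltas=[[[0, 0.3, 0, -3, 0, 0, 0], [0, 0, 0, -3, 0, 0, 0], [0, 0, 0, -3, 0, 0, 0], [0, 0, 0, -3, 0, 0, 0], [0, 0, 0, -2, 0, 0, 0], [0, 0, 0, 0, 0, 0, 0]]])

```text
clock: 11.97
eef_pos: [549.3, -181.5, 106.6]
tool_rot: [-3.14, -0.001, 1.696]
force: [0.5, 0.4, -4.3]
width: 21.2
```

step_arm(deltas=[[[0, 0, 0, -2, 0, 0, 0], [0, 0, 0, -2, 0, 0, 0], [0, 0, 0, -1, 0, 0, 0], [0, 0, 0, -1, 0, 0, 0], [0, 0, 0, 0, 0, 0, 0]]])

```text
clock: 12.38
eef_pos: [549.8, -181.8, 101.2]
tool_rot: [3.141, 0.0, 1.695]
force: [-0.1, -0.9, -5.2]
width: 20.9
```

Spigot entered with no force. On to the pegs.

step_arm(deltas=[[[0, 0, 0, -1.5, 0, 0, 0], [0, 0, 0, -1.5, 0, 0, 0], [0, 0, 0, -1.5, 0, 0, 0], [0, 0, 0, 0, 0, 0, 0]]])

```text
clock: 12.72
eef_pos: [549.9, -181.8, 96.6]
tool_rot: [3.141, 0.0, 1.696]
force: [1.1, -0.5, -5.3]
width: 21.4
```

step_arm(deltas=[[[0, 0, 0, -1.5, 0, 0, 0], [0, 0, 0, -1.5, 0, 0, 0], [0, 0, 0, -1, 0, 0, 0], [0, 0, 0, 0, 0, 0, 0]]])

```text
clock: 13.05
eef_pos: [549.9, -181.8, 92.6]
tool_rot: [3.141, 0.0, 1.696]
force: [1.2, 0.8, -4.8]
width: 21.1
```

step_arm(deltas=[[[0, 0, 0, -1, 0, 0, 0], [0, 0, 0, -1, 0, 0, 0], [0, 0, 0, -1, 0, 0, 0], [0, 0, 0, 0, 0, 0, 0]]])

```text
clock: 13.38
eef_pos: [549.9, -181.8, 89.7]
tool_rot: [3.141, 0.0, 1.696]
force: [1.3, -1.3, -4.8]
width: 21.2
```

step_arm(deltas=[[[0, 0, 0, -0.7, 0, 0, 0], [0, 0, 0, -0.7, 0, 0, 0], [0, 0, 0, 0, 0, 0, 0]]])

```text
clock: 13.63
eef_pos: [549.9, -181.8, 88.4]
tool_rot: [3.141, 0.0, 1.696]
force: [0.4, -0.8, -4.4]
width: 21.4
```

step_arm(deltas=[[[0, 0, 0, -0.7, 0, 0, 0], [0, 0, 0, -0.7, 0, 0, 0], [0, 0, 0, 0, 0, 0, 0]]])

```text
clock: 13.88
eef_pos: [549.9, -182.0, 88.1]
tool_rot: [3.141, 0.0, 1.695]
force: [-2.0, -1.3, 4.5]
width: 21.5
```

step_arm(deltas=[[[0, 0, 0, -0.6, 0, 0, 0], [0, 0, 0, -0.6, 0, 0, 0], [0, 0, 0, 0, 0, 0, 0]]])

```text
clock: 14.13
eef_pos: [549.9, -181.9, 88.0]
tool_rot: [3.14, -0.0, 1.695]
force: [-3.6, 1.0, 14.5]
width: 21.1
```

step_arm(deltas=[[[0, 0, 0, 1.0, 0, 0, 0], [0, 0, 0, 0, 0, 0, 0], [0.2, 0, 0, 0, 0, 0, 0], [0.5, 0, 0, 0, 0, 0, 0], [0.5, 0, 0, 0, 0, 0, 0], [0.5, 0, 0, 0, 0, 0, 0]]])

```text
clock: 14.63
eef_pos: [549.8, -181.3, 86.7]
tool_rot: [-3.142, -0.0, 1.696]
force: [-0.1, -0.1, -0.0]
width: 42.7
```

step_arm(deltas=[[[0.5, 0, 0, 5, 0, 0, 0], [0.5, 0, 0, 15, 0, 0, 0], [0.5, 0, 0, 25, 0, 0, 0], [0.5, 0, 0, 35, 0, 0, 0], [0.5, 0, 0, 35, 0, 0, 0], [0.5, 0, 0, 35, 0, 0, 0], [0.5, 0, 0, 15, 0, 0, 0], [0.5, 0, 0, 0, 0, 0, 0], [0.5, 0, 0, 0, 0, 0, 0]]])

```text
clock: 15.38
eef_pos: [550.1, -181.6, 252.6]
tool_rot: [3.14, 0.0, 1.696]
force: [-0.8, -0.4, -1.1]
width: 42.8
```

```bash
python3 -c "
from h import *
shot('10')"
```

```text
15.3833 [ 550.1 -181.6  252.6] [3.14  0.    1.696] [-0.8 -0.4 -1.1] 42.8
```

View pics/wrist10.png

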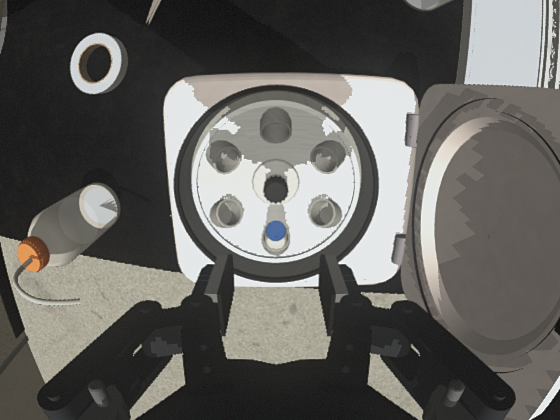

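```bash
python3 - <<'E'
from h import *
W="wrist10"; im=cv2.imread(f"pics/{W}.png")
cv2.imwrite("pics/w10crop.png",cv2.resize(im[85:275,180:380],None,fx=3.9,fy=3.1,interpolation=cv2.INTER_CUBIC))
# knob (dark) and blue
hsv=cv2.cvtColor(im,cv2.COLOR_BGR2HSV); b=cv2.inRange(hsv,(100,120,40),(125,255,255)); b[:,:255]=0;b[:,300:]=0;b[:215]=0;b[245:]=0
ys,xs=np.nonzero(b); B=onz(W,xs.mean(),ys.mean(),58+52.5,True); print(B)
m=((im.min(2)>95)).astype(np.uint8)*255; z=np.zeros_like(m); cv2.circle(z,(276,178),88,255,-1); m&=z
m=cv2.morphologyEx(m,cv2.MORPH_OPEN,np.ones((3,3)))
n,l,st,c=cv2.connectedComponentsWithStats(m); i=1+np.argmax(st[1:,4]); print(st[i])
cs,_=cv2.findContours((l==i).astype(np.uint8),cv2.RETR_EXTERNAL,cv2.CHAIN_APPROX_NONE); h=cv2.convexHull(max(cs,key=cv2.contourArea))[:,0].astype(float)
c,r=circ([onz(W,u,v,88,True) for u,v in h]);print(c,r,len(h)); print(np.degrees(np.arctan2(B[1]-c[1],B[0]-c[0])))
E
```

```text
[ 553.53958621 -217.3884677   110.5       ]
[  191   100   171   163 20136]
[ 548.81191703 -178.8510324 ] 84.49645836275614 58
-83.00605342596727
```

View pics/w10crop.png

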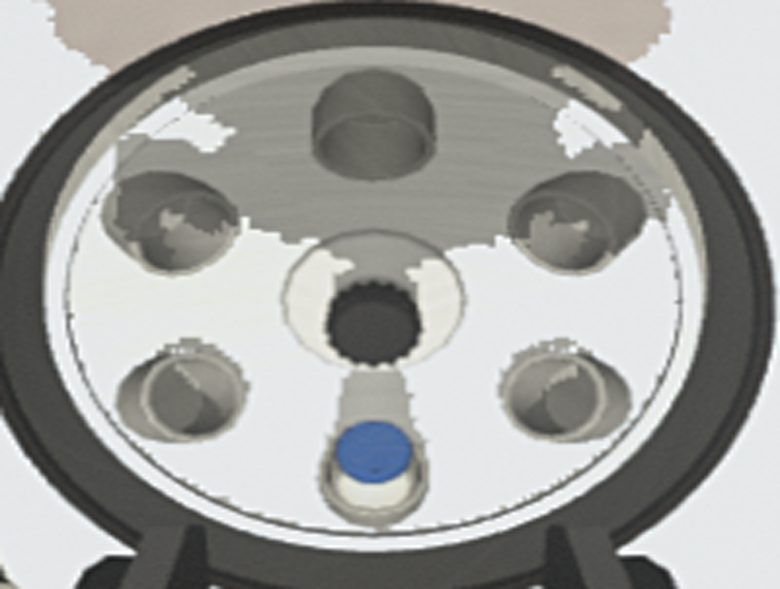

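```bash
python3 - <<'E'
from h import *
W="wrist10"
f=lambda x,y:(180+(x+.5)/3.9-.5,85+(y+.5)/3.1-.5)
for z in (88,96):
    print(z,circ([onz(W,*f(*p),z,True) for p in [(45,290),(705,290),(378,550),(375,47),(230,515),(530,515),(655,170)]]))
print(onz(W,*f(374,318),58+44,True))
E
```

```text
88 (array([ 549.45342077, -180.79985999]), np.float64(81.37633046927526))
96 (array([ 549.16793239, -178.62361813]), np.float64(79.20156810326527))
[ 548.82718371 -178.6826807   102.        ]
```

```bash
python3 - <<'E'
from h import *
def dp(n,D,u,v,fish):
    o,d=ray(n,u,v,fish); K,R,t=cam(n); d=d/(R@d)[2]; 
    z=np.median(D[v-1:v+2,u-1:u+2]); return (o+d*z).round(1)
D=np.load("pics/wrist2.npy")
print("cap",dp("wrist2",D,230,144,True),"block",dp("wrist2",D,245,148,True),dp("wrist2",D,237,175,True),dp("wrist2",D,260,120,True),"bench",dp("wrist2",D,190,180,True))
D=np.load("pics/wrist10.npy"); print("dish",dp("wrist10",D,276,160,True),"knob",dp("wrist10",D,276,190,True))
E
```

```text
cap [475.9  99.7  53.8] block [489.1  93.4  20.1] [487.   62.1  19.9] [497.5 125.3   5.5] bench [ 4.318e+02  3.800e+01 -4.000e-01]
dish [ 546.9 -159.2   72.4] knob [ 549.4 -180.1  106.1]
```

step_arm(deltas=[[[0.5, -9.3, 35, 0, 0, 0, 0], [0.5, -9.3, 35, 0, 0, 0, 0], [0.5, -9.3, 35, 0, 0, 0, 0], [0.5, -9.3, 35, -10, 0, 0, 0], [0.5, -9.3, 35, -20, 0, 0, 0], [0.5, -9.3, 35, -30, 0, 0, 0], [0.5, -9.3, 35, -30, 0, 0, 0], [0.5, -9.3, 35, -30, 0, 0, 0], [0.5, 0, 0, -22, 0, 0, 0], [0.5, 0, 0, 0, 0, 0, 0]]])

```text
clock: 16.27
eef_pos: [473.7, 88.0, 115.3]
tool_rot: [-3.131, 0.0, 1.7]
force: [-1.1, -0.3, 0.5]
width: 42.8
```

step_arm(deltas=[[[0.5, 0, 0, 0, 0, 0, 0], [0.5, 0, 0, 0, 0, 0, 0], [0.5, 0, 0, 0, 0, 0, 0]]])

```text
clock: 16.52
eef_pos: [479.6, 84.9, 121.1]
tool_rot: [3.14, 0.001, 1.693]
force: [0.4, -0.1, 0.1]
width: 42.5
```

```bash
python3 -c "
from h import *
shot('11')
im=cv2.imread('pics/wrist11.png');cv2.imwrite('pics/w11c.png',cv2.resize(im[150:300,190:370],None,fx=4,fy=4,interpolation=cv2.INTER_CUBIC))"
```

```text
16.5167 [479.6  84.9 121.1] [3.140e+00 1.000e-03 1.693e+00] [ 0.4 -0.1  0.1] 42.5
```

View pics/w11c.png

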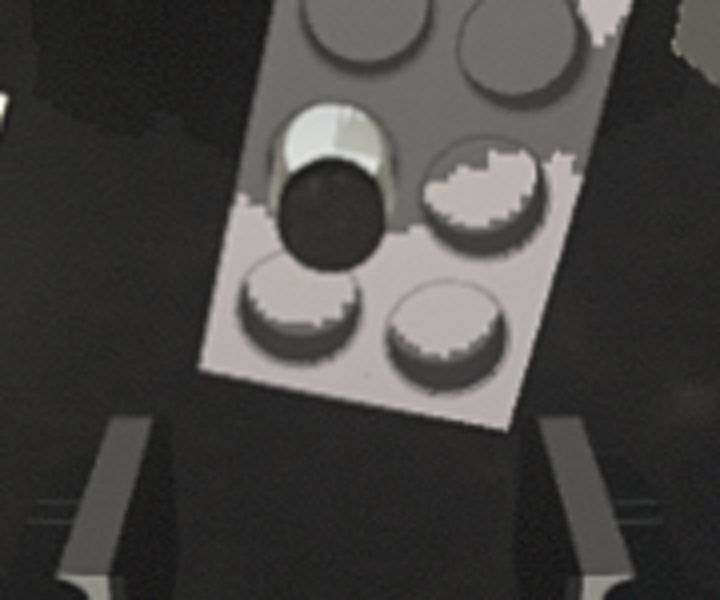

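```bash
python3 - <<'E'
from h import *
u,v=190+331.5/4-.5,150+213.5/4-.5
r1=ray("wrist11",u,v,True); r2=ray("wrist2",195+175.5/5-.5,85+298.5/5-.5,True)
print(lstsq_rays([r1,r2]), onz("wrist11",u,v,53,True),onz("wrist11",u,v,48,True))
r3=ray("top0",140+(627)/5,140+461/5,False); print(lstsq_rays([r1,r3]),onz("top0",140+627/5,140+461/5,53))
for x in(278,385): print(onz("wrist11",190+x/4,v,53,True))
E
```

```text
[474.97391752  98.47692781  48.437066  ] [474.80577655  99.96511504  53.        ] [474.96049097  98.30665202  48.        ]
[474.7045908   96.47216257  42.42983017] [473.87692257  96.04509854  53.        ]
[466.40073281  98.93450235  53.        ]
[483.85744838 101.07598428  53.        ]
```

```bash
python3 - <<'E'
from h import *
n="wrist11"; D=np.load(f"pics/{n}.npy"); K,R,t=cam(n)
for (x,y) in [(331,213),(331,190),(331,240),(310,213),(350,213),(335,125),(335,140),(415,300),(260,350),(300,280),(440,320)]:
    u,v=round(190+x/4-.4),round(150+y/4-.4)
    o,d=ray(n,u,v,True); d=d/(R@d)[2]; p=D[v-1:v+2,u-1:u+2]; print((x,y),(o+d*np.median(p)).round(1),p.std().round(2))
E
```

```text
(331, 213) [474.6 100.   53.4] 0.5
(331, 190) [474.1 104.1  53.6] 0.67
(331, 240) [475.1  95.2  53.7] 0.4
(310, 213) [471.3  99.7  53.7] 0.64
(350, 213) [477.8 100.5  53.9] 0.54
(335, 125) [474.  108.9  30.3] 2.45
(335, 140) [474.1 108.6  40.1] 1.02
(415, 300) [495.6  66.9   5.1] 0.56
(260, 350) [465.5  58.5  19. ] 1.15
(300, 280) [472.   68.4   4.9] 0.85
(440, 320) [502.1  63.1   5.1] 0.63
```

step_arm(deltas=[[[0.5, -1.6, 5, -10, 0, 0, 0], [0.5, -1.5, 4.5, -15, 0, 0, 0], [0.5, -1.5, 4.2, -15, 0, 0, 0], [0.5, 0, 0, -12, 0, 0, 0], [0.5, 0, 0, -8, 0, 0, 0], [0.5, 0, 0, 0, 0, 0, 0], [0.5, 0, 0, 0, 0, 0, 0]]])

```text
clock: 17.15
eef_pos: [474.4, 99.4, 60.5]
tool_rot: [3.141, 0.0, 1.694]
force: [-0.0, -0.0, -0.6]
width: 42.6
```

```bash
python3 -c "
from h import *
shot('12')"
```

```text
17.15 [474.4  99.4  60.5] [3.141 0.    1.694] [-0.  -0.  -0.6] 42.6
```

View pics/wrist12.png

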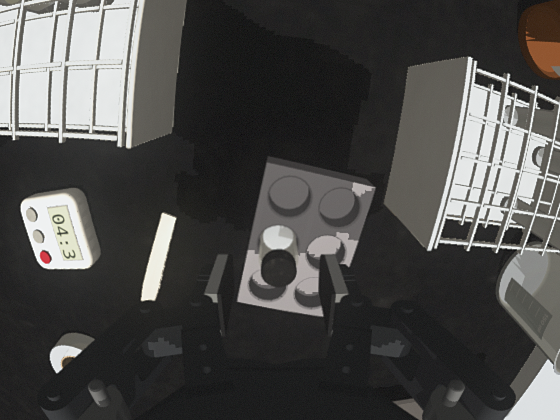

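step_arm(deltas=[[[0.5, 0.3, -0.4, -8, 0, 0, 0], [0.5, 0, 0, -8, 0, 0, 0], [0.5, 0, 0, -7.5, 0, 0, 0], [0.5, 0, 0, 0, 0, 0, 0], [0.5, 0, 0, 0, 0, 0, 0], [0.5, 0, 0, 0, 0, 0, 0]]])

```text
clock: 17.7
eef_pos: [474.2, 99.5, 36.4]
tool_rot: [-3.141, 0.0, 1.695]
force: [-0.4, 0.1, 0.5]
width: 42.6
```

```bash
python3 -c "
from h import *
shot('13')
im=cv2.imread('pics/wrist13.png');cv2.imwrite('pics/w13c.png',cv2.resize(im[180:380,180:380],None,fx=3,fy=3,interpolation=cv2.INTER_CUBIC))"
```

```text
17.7 [474.2  99.5  36.4] [-3.141  0.     1.695] [-0.4  0.1  0.5] 42.6
```

View pics/w13c.png

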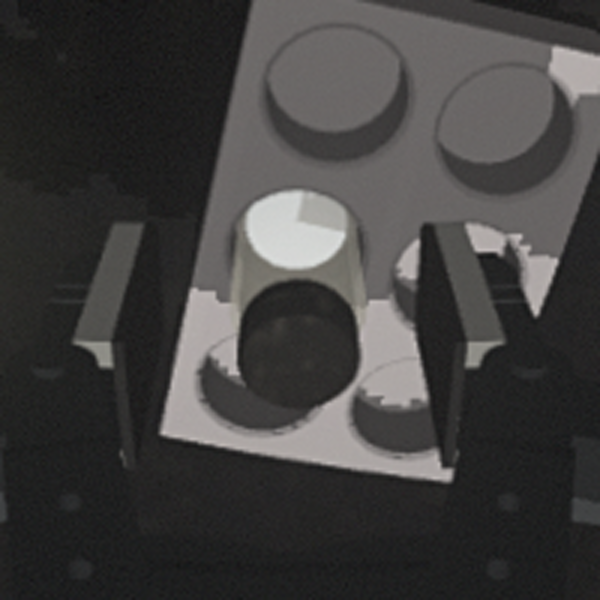

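step_arm(deltas=[[[0.5, 0.6, -0.5, 0.5, 0, 0, 0], [0.2, 0, 0, 0, 0, 0, 0], [0, 0, 0, 0, 0, 0, 0], [0, 0, 0, 0, 0, 0, 0], [0, 0, 0, 0, 0, 0, 0], [0, 0, 0, 0, 0, 0, 0], [0, 0, 0, 0, 0, 0, 0]]])

```text
clock: 18.33
eef_pos: [475.2, 99.2, 37.5]
tool_rot: [3.141, -0.0, 1.696]
force: [-0.6, -0.6, 5.3]
width: 19.9
```

```bash
python3 -c "
from h import *
shot('14')
im=cv2.imread('pics/wrist14.png');cv2.imwrite('pics/w14c.png',cv2.resize(im[180:380,180:380],None,fx=3,fy=3,interpolation=cv2.INTER_CUBIC))"
```

```text
18.3333 [475.2  99.2  37.5] [ 3.141 -0.     1.696] [-0.6 -0.6  5.3] 19.9
```

View pics/w14c.png

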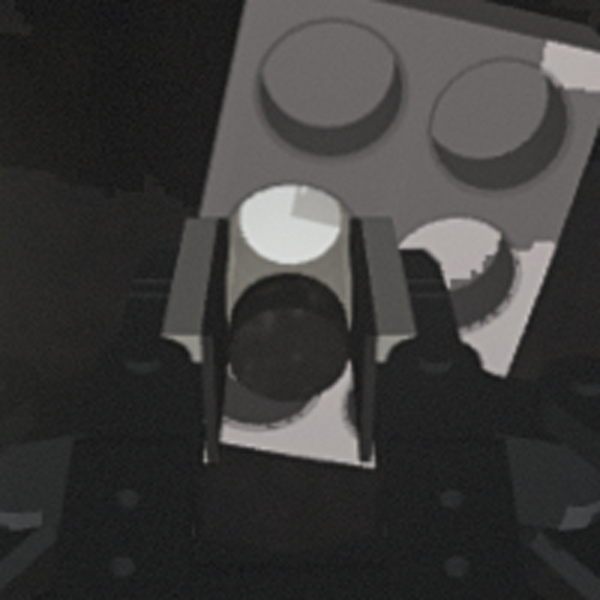

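step_arm(deltas=[[[0, 0, 0, 5, 0, 0, 0], [0, 0, 0, 10, 0, 0, 0], [0, 0, 0, 20, 0, 0, 0], [0, 0, 0, 20, 0, 0, 0], [0, 0, 0, 20, 0, 0, 0], [0, 0, 0, 20, 0, 0, 0], [0, 0, 0, 20, 0, 0, 0], [0, 0, 0, 20, 0, 0, 0], [0, 0, 0, 10, 0, 0, 0], [0, 0, 0, 0, 0, 0, 0]]])

```text
clock: 19.22
eef_pos: [476.1, 99.5, 184.8]
tool_rot: [3.137, -0.001, 1.696]
force: [0.6, 0.8, 0.3]
width: 19.6
```

```bash
python3 -c "
from h import *
shot('15',('wrist','scene'))
im=cv2.imread('pics/wrist15.png');cv2.imwrite('pics/w15c.png',cv2.resize(im[180:380,180:380],None,fx=3,fy=3,interpolation=cv2.INTER_CUBIC))
im=cv2.imread('pics/scene15.png');cv2.imwrite('pics/s15c.png',cv2.resize(im[80:260,200:380],None,fx=3.3,fy=3.3,interpolation=cv2.INTER_CUBIC))"
```

```text
19.2167 [476.1  99.5 184.8] [ 3.137e+00 -1.000e-03  1.696e+00] [0.6 0.8 0.3] 19.6
```

View pics/w15c.png

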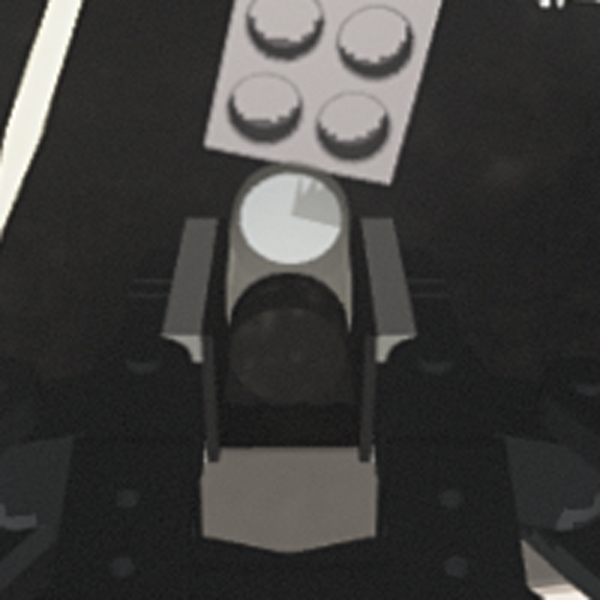

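View pics/s15c.png

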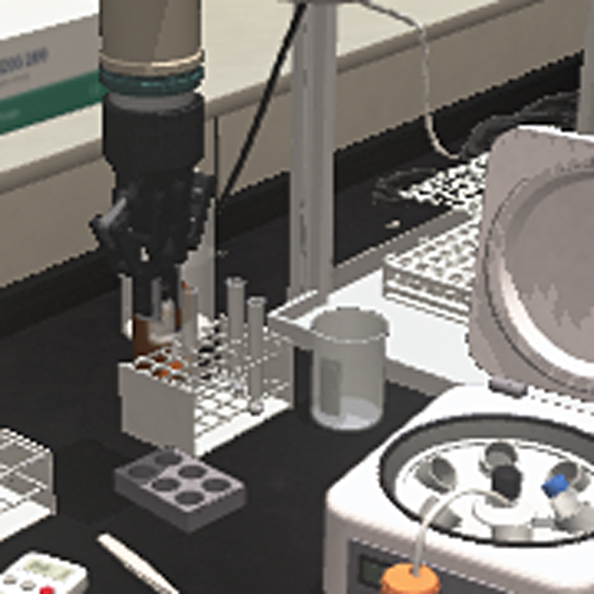

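```bash
python3 - <<'E'
from h import *
n="wrist15"; D=np.load(f"pics/{n}.npy"); K,R,t=cam(n)
T=np.array([476.1,99.5,184.8]); yaw=1.696
ex=np.array([np.cos(yaw),np.sin(yaw),0]);ey=np.array([np.sin(yaw),-np.cos(yaw),0])
for (x,y) in [(289,355),(289,380),(289,340),(250,355),(325,355),(289,320),(289,300),(289,285),(289,220),(260,220),(289,180),(289,400)]:
    u,v=round(180+x/3-.4),round(180+y/3-.4)
    o,d=ray(n,u,v,True); d=d/(R@d)[2]; p=D[v-1:v+2,u-1:u+2]; q=o+d*np.median(p)-T; print((x,y),"tx %.1f ty %.1f up %.1f"%(q@ex,q@ey,q[2]),p.std().round(2))
E
```

```text
(289, 355) tx -0.8 ty -0.8 up 15.8 0.56
(289, 380) tx -5.0 ty -0.8 up 16.1 0.35
(289, 340) tx 1.9 ty -0.8 up 15.9 0.5
(250, 355) tx -0.8 ty -6.5 up 15.8 0.66
(325, 355) tx -0.4 ty 4.5 up 16.4 0.55
(289, 320) tx 5.8 ty -0.8 up 16.1 0.53
(289, 300) tx 8.2 ty -0.8 up 15.0 0.42
(289, 285) tx 8.3 ty -0.8 up 10.9 0.97
(289, 220) tx 10.5 ty -0.7 up -6.1 1.11
(260, 220) tx 9.1 ty -5.6 up -8.8 1.35
(289, 180) tx 10.7 ty -0.6 up -20.8 1.0
(289, 400) tx -9.7 ty -0.8 up 15.3 113.26
```

step_arm(deltas=[[[0, 6.4, -25, 0, 0.0577, 0.0073, 0], [0, 6.4, -25, 0, 0.0577, 0.0073, 0], [0, 6.4, -25, 0, 0.0577, 0.0073, 0], [0, 6.4, -25, 0, 0.0577, 0.0073, 0], [0, 6.4, -25, 0, 0.0577, 0.0073, 0], [0, 6.4, -25, 0, 0.0577, 0.0073, 0], [0, 0, 0, 0, 0, 0, 0]]])

```text
clock: 19.9
eef_pos: [513.9, -61.9, 179.7]
tool_rot: [-3.14, -0.345, 1.68]
force: [1.3, -1.8, -0.2]
width: 19.4
```

step_arm(deltas=[[[0, 6.4, -25, 0, 0.0577, 0.0073, 0], [0, 6.4, -25, 0, 0.0577, 0.0073, 0], [0, 6.4, -25, 0, 0.0577, 0.0073, 0], [0, 6.4, -25, 0, 0.0577, 0.0073, 0], [0, 6.4, -25, 0, 0.0577, 0.0073, 0], [0, 6.4, -25, 0, 0.0577, 0.0073, 0], [0, 0, 0, 0, 0, 0, 0], [0, 0, 0, 0, 0, 0, 0]]])

```text
clock: 20.57
eef_pos: [550.3, -203.3, 178.8]
tool_rot: [-3.135, -0.699, 1.687]
force: [0.5, 0.7, -0.3]
width: 19.5
```

```bash
python3 -c "
from h import *
shot('16',('wrist','scene'))
from cell import ctrl
s=ctrl.read_state(); print(s['eef_pos'],s['tool_rot'],s['qpos'].round(2))
from scipy.spatial.transform import Rotation as Ro
print(Ro.from_euler('xyz',s['tool_rot']).as_matrix().round(4))"
```

```text
20.5667 [ 550.3 -203.3  178.8] [-3.135 -0.699  1.687] [ 0.5  0.7 -0.3] 19.5
[ 551.19849028 -199.55380151  181.14447624] [-3.13872709 -0.70016121  1.69441884] [ 0.58  0.87  0.01  1.42 -0.52  1.38  0.96]
[[-0.0943  0.9921 -0.0823]
 [ 0.7589  0.1251  0.6391]
 [ 0.6443 -0.0022 -0.7647]]
```

View pics/wrist16.png

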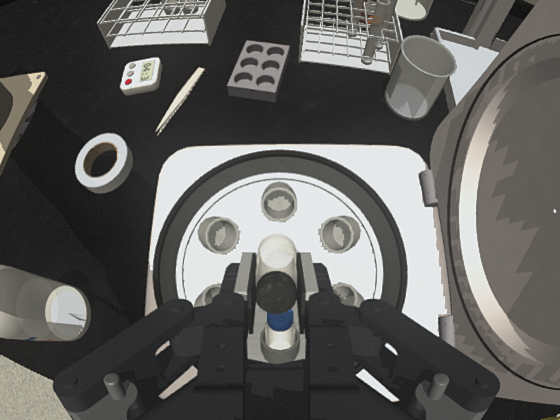

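View pics/scene16.png

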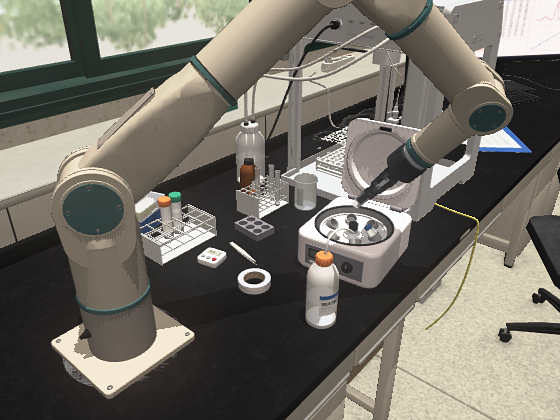

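```bash
python3 - <<'E'
from h import *
W="wrist16"
M=np.array([543.35,-130.4,88.85]); w=np.array([.0806,-.6377,.766]); u=np.array([-.1253,.9921,0]); e=np.array([.9921,.1253,0]); p=np.cross(w,e)
im=cv2.imread(f"pics/{W}.png"); x0,y0=230,160; s=6
c=cv2.resize(im[160:250,230:330],None,fx=s,fy=s,interpolation=cv2.INTER_CUBIC)
for r,col in((12.5,(0,0,255)),(15,(0,255,0))):
    for a in np.arange(0,6.28,.3):
        q=proj(W,M+r*(np.cos(a)*e+np.sin(a)*p),True); cv2.circle(c,(int((q[0]-x0+.5)*s),int((q[1]-y0+.5)*s)),2,col,-1)
cv2.imwrite("pics/w16c.png",c); print(proj(W,M,True))
E
```

```text
[279.75108406 204.68004761]
```

View pics/w16c.png

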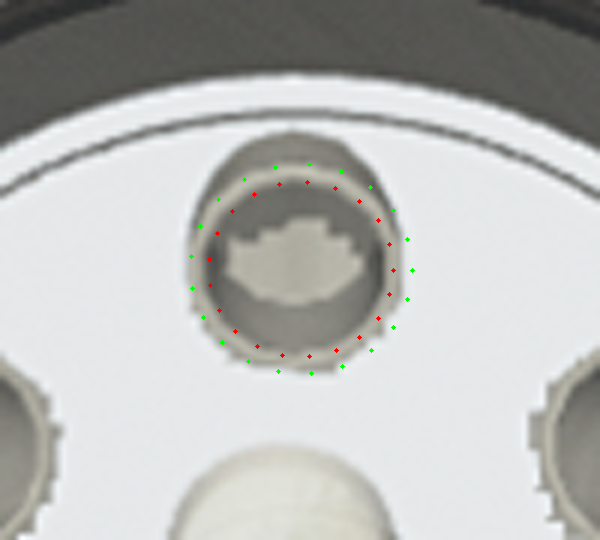

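step_arm(deltas=[[[0, 0, -3, -5, 0, 0, 0], [0, 0, 0, 0, 0, 0, 0], [0, 0, 0, 0, 0, 0, 0], [0, 0, 0, 0, 0, 0, 0]]])

```text
clock: 21.0
eef_pos: [551.8, -203.1, 177.5]
tool_rot: [-3.141, -0.698, 1.697]
force: [0.1, 0.2, 0.3]
width: 19.9
```

```bash
cat >> h.py <<'E'
def rel(cw=(544.2,-136.6,96.9)):
    from cell import ctrl
    from scipy.spatial.transform import Rotation as Ro
    w=np.array([.0806,-.6377,.766]); w/=np.linalg.norm(w)
    s=ctrl.read_state(); d=s['eef_pos']-np.array(cw); a=d@w
    R=Ro.from_euler('xyz',s['tool_rot']).as_matrix(); ztgt=-w
    print("along",a.round(2),"off",(d-a*w).round(2),"delta",(-d).round(2),"rotneeded",np.cross(R[:,2],ztgt).round(4),"f",s['force'].round(1),"fw",(s['force']@w).round(1),s['clock'])
E
python3 -c "
from h import *
rel()"
```

```text
along 104.74 off [-0.87  0.32  0.36] delta [ -7.57  66.48 -80.59] rotneeded [ 0.0004 -0.0004 -0.0004] f [0.1 0.2 0.3] fw 0.2 21.0
```

step_arm(deltas=[[[0, -0.1, 6.1, -8, 0, 0, 0], [0, -0.8, 9.6, -11.5, 0, 0, 0], [0, -1.2, 9.6, -11.5, 0, 0, 0], [0, -1.2, 9.6, -11.5, 0, 0, 0], [0, -0.8, 6.4, -7.7, 0, 0, 0], [0, -0.5, 3.8, -4.6, 0, 0, 0], [0, 0, 0, 0, 0, 0, 0], [0, 0, 0, 0, 0, 0, 0], [0, 0, 0, 0, 0, 0, 0]]])

```text
clock: 21.75
eef_pos: [547.5, -159.6, 122.6]
tool_rot: [3.141, -0.697, 1.695]
force: [1.3, -0.7, 0.2]
width: 20.0
```

```bash
python3 -c "
from h import *
rel()
shot('17')
im=cv2.imread('pics/wrist17.png');cv2.imwrite('pics/w17c.png',cv2.resize(im[150:350,180:380],None,fx=3,fy=3,interpolation=cv2.INTER_CUBIC))"
```

```text
along 34.66 off [ 0.47 -0.92 -0.81] delta [ -3.26  23.02 -25.74] rotneeded [0.0014 0.0009 0.0006] f [ 1.3 -0.7  0.2] fw 0.7 21.75
21.75 [ 547.5 -159.6  122.6] [ 3.141 -0.697  1.695] [ 1.3 -0.7  0.2] 20.0
```

View pics/w17c.png

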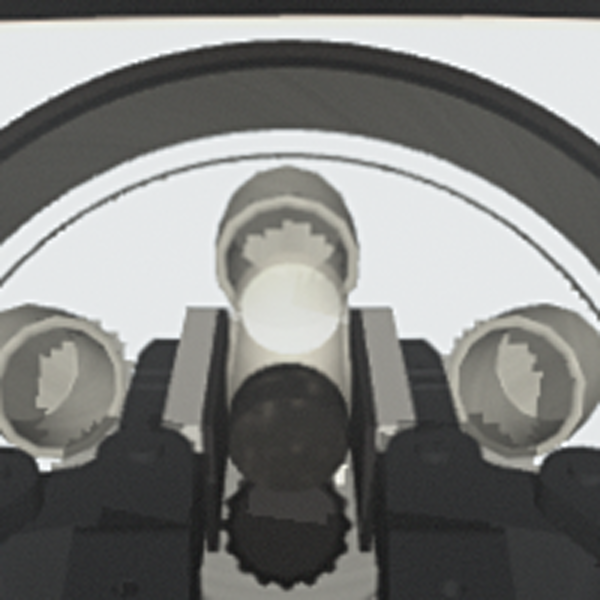

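step_arm(deltas=[[[0, -0.5, 0.9, 0.8, 0, 0, 0], [0, -0.3, 2.5, -3.1, 0, 0, 0], [0, -0.3, 2.5, -3.1, 0, 0, 0], [0, 0, 0, 0, 0, 0, 0], [0, 0, 0, 0, 0, 0, 0], [0, 0, 0, 0, 0, 0, 0]]])

```text
clock: 22.3
eef_pos: [545.9, -152.8, 116.8]
tool_rot: [-3.141, -0.698, 1.695]
force: [-0.5, 0.4, -0.2]
width: 19.7
```

```bash
python3 -c "
from h import *
rel()
shot('18')
rel()
im=cv2.imread('pics/wrist18.png');cv2.imwrite('pics/w18c.png',cv2.resize(im[180:310,215:345],None,fx=4.5,fy=4.5,interpolation=cv2.INTER_CUBIC))
rel()"
```

```text
along 25.73 off [-0.34  0.21  0.21] delta [ -1.73  16.2  -19.91] rotneeded [ 0.0001 -0.0002 -0.0002] f [-0.5  0.4 -0.2] fw -0.4 22.3
22.3 [ 545.9 -152.8  116.8] [-3.141 -0.698  1.695] [-0.5  0.4 -0.2] 19.7
along 25.84 off [-0.3   0.13  0.14] delta [ -1.78  16.35 -19.94] rotneeded [ 0.0003  0.     -0.    ] f [-0.3 -0.5 -0.4] fw -0.0 22.35
along 25.84 off [-0.3   0.13  0.14] delta [ -1.78  16.35 -19.94] rotneeded [ 0.0003  0.     -0.    ] f [-0.3 -0.5 -0.4] fw -0.0 22.35
```

View pics/w18c.png

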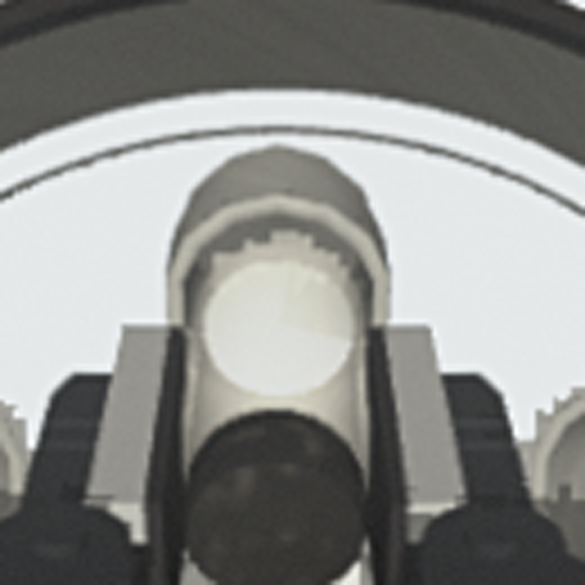

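step_arm(deltas=[[[0, 0.1, 1.2, -1.6, 0, 0, 0], [0, -0.2, 1.3, -1.5, 0, 0, 0], [0, -0.2, 1.3, -1.5, 0, 0, 0], [0, -0.2, 1.3, -1.5, 0, 0, 0], [0, 0, 0, 0, 0, 0, 0], [0, 0, 0, 0, 0, 0, 0]]])

```text
clock: 22.85
eef_pos: [545.4, -147.6, 110.7]
tool_rot: [-3.14, -0.698, 1.695]
force: [1.0, 0.7, -0.0]
width: 19.7
```

```bash
python3 -c "
from h import *
rel()
shot('19')
rel()
im=cv2.imread('pics/wrist19.png');cv2.imwrite('pics/w19c.png',cv2.resize(im[180:310,215:345],None,fx=4.5,fy=4.5,interpolation=cv2.INTER_CUBIC))
"
```

```text
along 17.64 off [-0.26  0.27  0.25] delta [ -1.16  10.98 -13.76] rotneeded [-0.0001 -0.0003 -0.0002] f [ 1.   0.7 -0. ] fw -0.4 22.85
22.85 [ 545.4 -147.6  110.7] [-3.14  -0.698  1.695] [ 1.   0.7 -0. ] 19.7
along 17.81 off [-0.19  0.22  0.2 ] delta [ -1.25  11.14 -13.84] rotneeded [ 0.0002 -0.0001 -0.0001] f [-0.5 -0.3  0.3] fw 0.4 22.9
```

View pics/w19c.png

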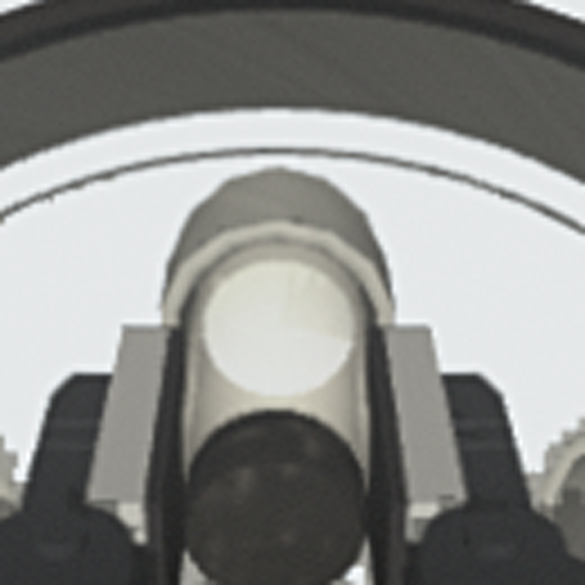

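step_arm(deltas=[[[0, 0, 1.2, -1.6, 0, 0, 0], [0, -0.15, 1.3, -1.5, 0, 0, 0], [0, -0.15, 1.3, -1.5, 0, 0, 0], [0, -0.15, 1.3, -1.5, 0, 0, 0], [0, 0, 0, 0, 0, 0, 0]]])

```text
clock: 23.32
eef_pos: [544.8, -142.1, 104.4]
tool_rot: [-3.14, -0.699, 1.695]
force: [0.5, -0.0, -0.8]
width: 19.7
```

```bash
python3 -c "
from h import *
rel()"
```

```text
along 9.27 off [-0.18  0.41  0.36] delta [-0.56  5.5  -7.47] rotneeded [-0.0004 -0.0007 -0.0005] f [ 0.5 -0.  -0.8] fw -0.6 23.3167
```

step_arm(deltas=[[[0, 0, 0.7, -1.4, 0, 0, 0], [0, -0.1, 0.9, -1.1, 0, 0, 0], [0, -0.1, 0.9, -1.1, 0, 0, 0], [0, -0.1, 0.7, -0.8, 0, 0, 0], [0, 0, 0, 0, 0, 0, 0]]])

```text
clock: 23.73
eef_pos: [544.6, -139.2, 100.1]
tool_rot: [-3.14, -0.698, 1.695]
force: [-0.3, 0.5, 0.2]
width: 19.9
```

```bash
python3 -c "
from h import *
rel()
shot('20')
rel()
im=cv2.imread('pics/wrist20.png');cv2.imwrite('pics/w20c.png',cv2.resize(im[180:310,215:345],None,fx=4.5,fy=4.5,interpolation=cv2.INTER_CUBIC))
"
```

```text
along 4.16 off [0.06 0.04 0.03] delta [-0.39  2.61 -3.21] rotneeded [-0.0001 -0.0003 -0.0002] f [-0.3  0.5  0.2] fw -0.2 23.7333
23.7333 [ 544.6 -139.2  100.1] [-3.14  -0.698  1.695] [-0.3  0.5  0.2] 19.9
along 4.3 off [ 0.09  0.01 -0.  ] delta [-0.43  2.73 -3.29] rotneeded [ 0.0001 -0.0002 -0.0002] f [-0.7 -1.1  0.3] fw 0.9 23.7833
```

View pics/w20c.png

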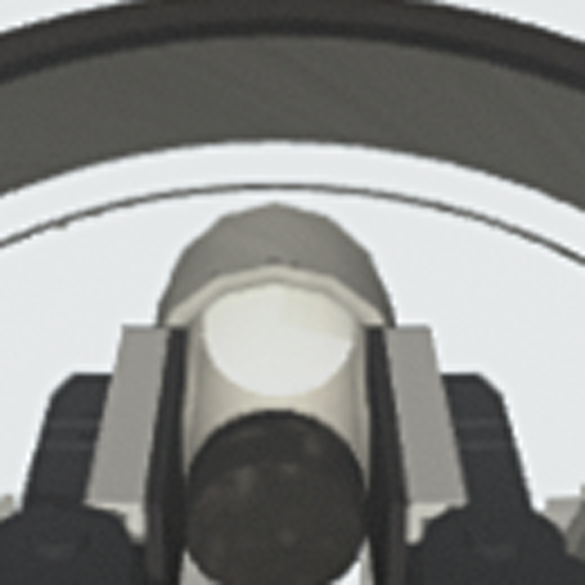

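Going in freely, no force. Last 4 mm in small steps.

step_arm(deltas=[[[0, -0.1, 0.6, -0.8, 0, 0, 0], [0, -0.1, 0.6, -0.8, 0, 0, 0], [0, -0.1, 0.6, -0.7, 0, 0, 0], [0, 0, 0, 0, 0, 0, 0]]])

```text
clock: 24.12
eef_pos: [544.3, -137.4, 97.9]
tool_rot: [-3.14, -0.698, 1.695]
force: [0.8, 1.1, -0.1]
width: 19.8
```

step_arm(deltas=[[[0, 0, 0.4, -0.5, 0, 0, 0], [0, -0.1, 0.4, -0.4, 0, 0, 0], [0, 0, 0, 0, 0, 0, 0]]])

```text
clock: 24.37
eef_pos: [544.4, -137.4, 97.4]
tool_rot: [-3.141, -0.697, 1.695]
force: [-0.5, -1.7, 2.8]
width: 19.9
```

```bash
python3 -c "
from h import *
rel()"
```

```text
along 0.88 off [ 0.12 -0.2  -0.18] delta [-0.19  0.77 -0.5 ] rotneeded [0.0007 0.0004 0.0002] f [-0.5 -1.7  2.8] fw 3.2 24.3667
```

step_arm(deltas=[[[0, 0, 0.3, -0.4, 0, 0, 0], [0, 0, 0.3, -0.4, 0, 0, 0], [0, 0, 0, 0, 0, 0, 0]]])

```text
clock: 24.62
eef_pos: [544.4, -137.1, 96.9]
tool_rot: [-3.141, -0.697, 1.695]
force: [-0.0, -2.7, 5.1]
width: 19.4
```

```bash
python3 -c "
from h import *
rel()
shot('21')
im=cv2.imread('pics/wrist21.png');cv2.imwrite('pics/w21c.png',cv2.resize(im[180:310,215:345],None,fx=4.5,fy=4.5,interpolation=cv2.INTER_CUBIC))
"
```

```text
along 0.33 off [ 0.2  -0.29 -0.26] delta [-0.22  0.5   0.02] rotneeded [0.0009 0.0006 0.0004] f [-0.  -2.7  5.1] fw 5.6 24.6167
24.6167 [ 544.4 -137.1   96.9] [-3.141 -0.697  1.695] [-0.  -2.7  5.1] 19.4
```

View pics/w21c.png

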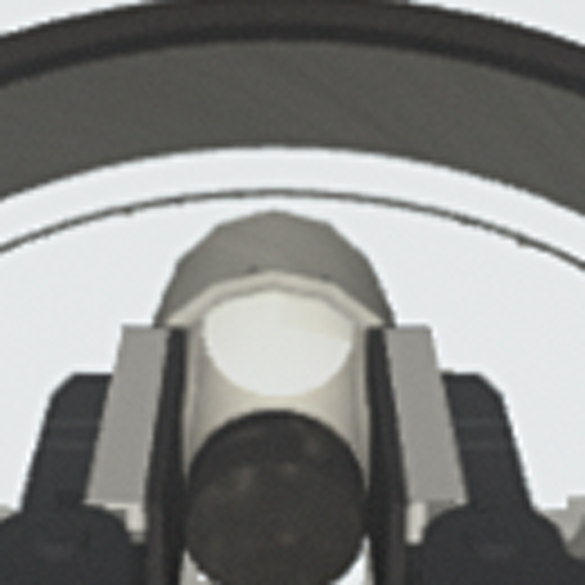

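step_arm(deltas=[[[0, 0, -0.3, 0.4, 0, 0, 0], [0.3, 0, 0, 0, 0, 0, 0], [0.36, 0, 0, 0, 0, 0, 0], [0.36, 0, 0, 0, 0, 0, 0], [0.36, 0, 0, 0, 0, 0, 0], [0.36, 0, 0, 0, 0, 0, 0]]])

```text
clock: 25.17
eef_pos: [544.2, -136.2, 96.4]
tool_rot: [-3.14, -0.698, 1.695]
force: [-0.1, 0.1, -0.4]
width: 31.0
```

```bash
python3 -c "
from h import *
rel()
shot('22')
im=cv2.imread('pics/wrist22.png');cv2.imwrite('pics/w22c.png',cv2.resize(im[180:310,215:345],None,fx=4.5,fy=4.5,interpolation=cv2.INTER_CUBIC))
"
```

```text
along -0.59 off [0.05 0.01 0.  ] delta [-0.   -0.39  0.45] rotneeded [-0.0002 -0.0004 -0.0003] f [-0.1  0.1 -0.4] fw -0.4 25.1667
25.1667 [ 544.2 -136.2   96.4] [-3.14  -0.698  1.695] [-0.1  0.1 -0.4] 31.0
```

View pics/w22c.png

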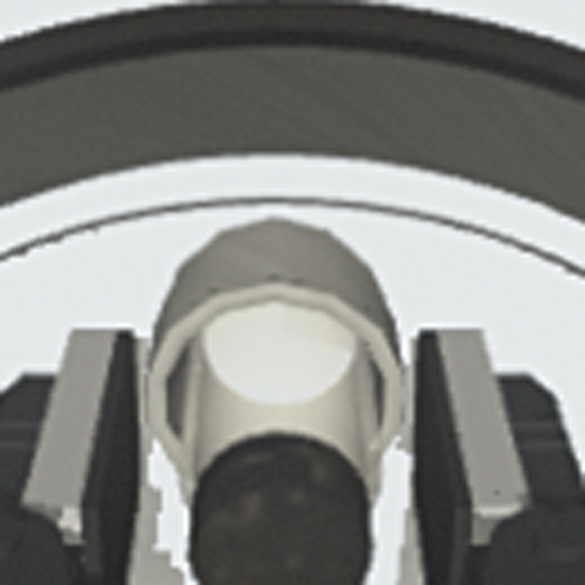

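step_arm(deltas=[[[0.36, 0.2, -1.9, 2.3, 0, 0, 0], [0.36, 0.5, -3.8, 4.6, 0, 0, 0], [0.36, 0.8, -6.4, 7.7, 0, 0, 0], [0.36, 1.2, -9.6, 11.5, 0, 0, 0], [0.36, 1.6, -12.8, 15.3, 0, 0, 0], [0.36, 1.6, -12.8, 15.3, 0, 0, 0], [0.36, 1.6, -12.8, 15.3, 0, 0, 0], [0.36, 1.2, -9.6, 11.5, 0, 0, 0], [0.36, 0, 0, 0, 0, 0, 0], [0.36, 0, 0, 0, 0, 0, 0]]])

```text
clock: 26.05
eef_pos: [553.2, -207.4, 180.8]
tool_rot: [3.141, -0.696, 1.695]
force: [-0.4, 0.4, 0.0]
width: 30.4
```

```bash
python3 -c "
from h import *
rel()
shot('23',('wrist','scene','top'))
im=cv2.imread('pics/wrist23.png');cv2.imwrite('pics/w23c.png',cv2.resize(im[140:340,140:420],None,fx=2.8,fy=2.8,interpolation=cv2.INTER_CUBIC))
"
```

```text
along 110.14 off [ 0.12 -0.54 -0.46] delta [ -9.    70.78 -83.91] rotneeded [0.0017 0.0015 0.0011] f [-0.4  0.4  0. ] fw -0.3 26.05
26.05 [ 553.2 -207.4  180.8] [ 3.141 -0.696  1.695] [-0.4  0.4  0. ] 30.4
```

View pics/w23c.png

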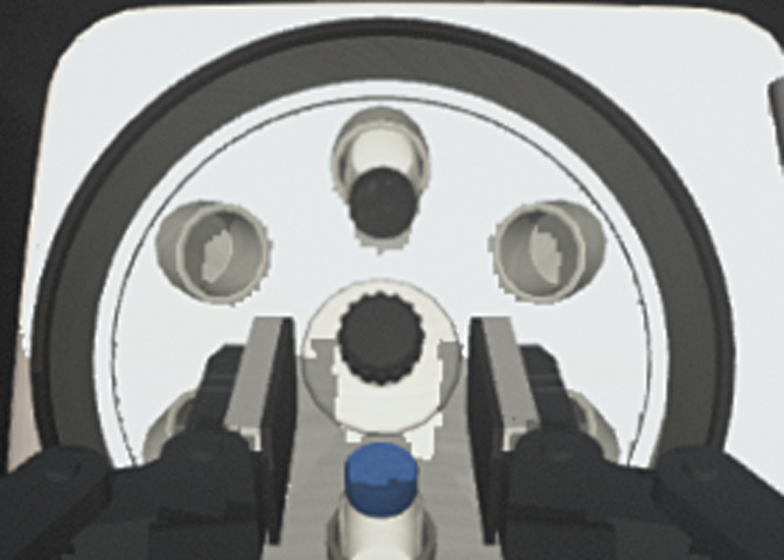

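```bash
python3 - <<'E'
from h import *
n="wrist23"; D=np.load(f"pics/{n}.npy"); K,R,t=cam(n)
f=lambda x,y:(round(140+x/2.8-.4),round(140+y/2.8-.4))
w=np.array([.0806,-.6377,.766]); F=np.array([541.6,-116.4,72.])
def P(x,y):
    u,v=f(x,y); o,d=ray(n,u,v,True); d=d/(R@d)[2]; return o+d*np.median(D[v-1:v+2,u-1:u+2])
for x,y in[(384,205),(370,195),(398,195),(370,215),(398,215)]:
    p=P(x,y); print("cap",p.round(1),"s along well",((p-F)@w).round(1),"ax off",((p-F)-((p-F)@w)*w).round(1))
# balance
Fb=np.array([549.85,-181.85,0])+np.array([.1253*66,-.9921*66,72]); wb=np.array([-.0806,.6377,.766])
for x,y in[(370,478),(395,465),(380,490),(380,460)]: p=P(x,y); print("bal",p.round(1),((p-Fb)@wb).round(1))
for x,y in[(380,335),(365,345),(395,325)]: print("knob",P(x,y).round(1))
for x,y in[(110,300),(655,300),(380,90),(300,150),(460,150),(150,440),(610,280)]: print("dish",P(x,y).round(1))
E
```

```text
cap [ 545.9 -148.5  108.9] s along well 49.1 ax off [ 0.3 -0.8 -0.7]
cap [ 541.9 -146.5  110.7] s along well 48.9 ax off [-3.6  1.   1.3]
cap [ 549.3 -145.8  111.2] s along well 49.4 ax off [3.7 2.1 1.4]
cap [ 542.4 -150.7  106.9] s along well 48.7 ax off [-3.1 -3.2 -2.4]
cap [ 549.8 -149.8  106.9] s along well 48.7 ax off [ 4.3 -2.3 -2.4]
bal [ 551.3 -219.8  112. ] 48.7
bal [ 557.1 -216.2  109.7] 48.8
bal [ 553.8 -223.1  114.9] 48.7
bal [ 552.8 -215.2  108.3] 48.7
knob [ 548.7 -182.7  106. ]
knob [ 545.5 -186.2  106.5]
knob [ 552.7 -180.   106. ]
dish [ 470.1 -180.2   88.2]
dish [ 626.7 -160.6   87.8]
dish [ 538.7 -104.1   87.5]
dish [ 517.1 -124.    81.7]
dish [ 565.5 -117.8   81.2]
dish [ 488.8 -217.9   86.7]
dish [ 613.3 -154.6   82.4]
```

View pics/scene23.png

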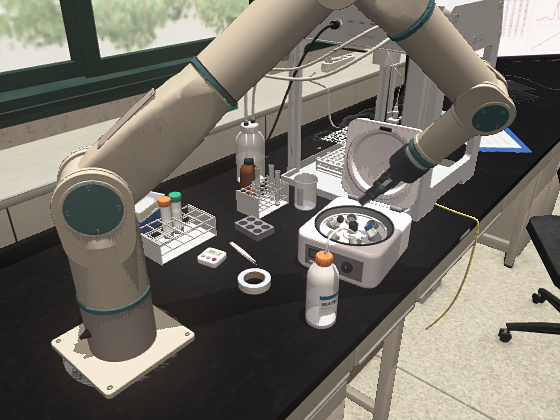

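```bash
python3 -c "
from cell import ctrl
print(ctrl.finish_job())"
```

```text
the job is handed in; nothing more can be done
None
```

The rotor is on the drive and the vial is in the well straight opposite the balance vial. I handed the job in at about 26 s of the 72 s allowed; the hand-in gives no verdict.

- **Rotor:** I lifted it by the knob, turned it about 0.2 rad in the hand and lowered it in small steps. It passed over the spigot and both pegs without resistance and landed at the height expected for fully home, pressed down with about 15 N before I let go.
- **Rotor checks:** afterwards the depth picture put the knob top at 106 mm and the dish edge at 87.5 to 88.2 mm at three points, as expected for home and level.
- **Vial:** I took it from the rack, tilted the gripper 40 degrees and slid it down the well axis until it touched with about 5 N, then let go and backed out along the axis.
- **Vial checks:** its cap sits about 49 mm along the well from the floor, against about 48.7 mm for the seated balance vial. Its centre is within about 1 mm of the well axis.
- **At the end:** the gripper was clear of everything, and in the last scene picture the beaker and bottles stand where they were (checked by eye only).

**Disagreements in the measurements:**
- Matching the vial's cap across two views put its top at 48 mm in the rack, but the depth picture gave 53.5 mm. I used the depth value, and the way the vial fitted bore it out.
- Just before release, the last push seemed to shift the rotor slightly in the picture. The checks after release showed it home and level.

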